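# Close a batch of watch cases in the slide press and line them up on the tray

### The arm

A 6-joint arm with a two-finger parallel gripper is mounted at the origin on the work surface. World frame = base frame: x ahead of the robot, y to its left, z up, the work surface at z = 0. Lengths are in mm, angles in rad, forces in N, time in s.
With the tool pointing down it reaches from about 350 to 875 mm from the base axis. Payload 4.2 kg.
Tool frame: the origin (TCP) lies on the centre line of the jaws, within the pads' length; the fingertips stand 14 mm ahead of it and the grasp point (between the pads) lies 5 mm behind it; z points along the fingers, y is the line along which they close (so a half turn about z gives the same grasp; the last joint's range is limited). The gripper opens to 87 mm and grips with 3 to 60 N. Pads are 19 mm wide; open, the fingers measure 117 mm over their backs; the gripper's body (75 mm by 190 mm) begins 51 mm behind the grasp point.
Start: joints at [1.503, 0.385, 0.008, 0, -1.194, -0.259], TCP at [200.601, 591.911, 236.55] pointing down, gripper open.
Joint ranges: [-3.14, 3.14], [-1.21, 2.06], [-1.07, 1.41], [-3.16, 2.05], [-2.99, -0.16], [-3.1, 3.1]. Speed limits (rad/s): [2.79, 2.79, 3.14, 3.14, 3.14, 3.14].

### API

Orientations are given as a unit quaternion [x, y, z, w].
In Python, from station import arm gives the robot as it stands.
- The arm moves only by the shell command python3 -m jog 'ROWS' [OPENING] [FORCE]. ROWS is JSON, a list that holds one entry, the list of rows, each a list of 4 numbers: the shift along the tool's x, y, z in mm, then the turn about the tool's z in rad. A call has 1 to 12 rows; each row is the pose to reach, as a shift and turn from the pose commanded when the call began, along the tool's axes at that moment; what a row does not reach only later rows make up. A row lasts 1/10 s, in which the tool goes at most 50 mm and 8.59 degrees, less where a joint would pass 70% of its speed; a pose out of reach is approached as far as the arm can. A call with a gripper value outside its range is refused whole. OPENING is the finger opening in mm, from 0 to 87, set as the call begins (- or left out, the last holds). The fingers move at their own pace and stop on an object; FORCE is the grip in N (left out, the last holds). Time passes only in rows, so rows that repeat a pose let the fingers close. It gives the time, the measured TCP pose, the force, the opening and the grip force at its end, in the units of the state.
- arm.read_state(): the state, without advancing time (a new reading comes with each control period).
- arm.camera(name): name is "scene" or "side" or "wrist"; returns a dict with "frame" (480x640x3 uint8, red, green, blue), "K" (3x3 intrinsics, pixels), "R" (3x3) and "t" (3): a world point X has camera coordinates R X + t; the wrist camera has in their place "hand_eye" (4x4, takes a point from camera to tool coordinates, whose origin is the TCP and whose axes are the flange's). Camera axes: x right, y down, z forward; pixel columns grow to the right and rows downward; lengths in mm; the calibration is good to about 2 mm. A picture is of the moment at which its call begins: read the wrist's pose just before it. There is no depth.
- arm.job_done(): hands the job in; it is judged then, once.
The state is a dict: "clock": time; "joint_positions": joint angles; "dq": joint speeds; "joint_efforts": joint torques, N m; "position": TCP position; "tool_rot": TCP orientation; "force": force on the tool from outside, world axes, zero at the start; "ft_torque": the same for the moment, N m; "grip_width": finger opening in mm; "finger_force": force on a finger pad.
Only numpy, scipy, OpenCV 4.12 (cv2) and the standard library are available. Lean on these libraries where they do the work, as an engineer would, in place of code of your own. Each camera call takes 0.05 s, during which the arm holds its last target. There are 200 camera calls.

### The job

Close every watch case on the bench: set each one face down (as it lies) in the nest of the slide press, push the sprung shuttle fully through its stroke so that the press drives the snap back home, and let it spring out again - the press must do it, do not press the backs with the fingers. Then lay the closed cases in the marked places on the wooden tray, one straight row, lugs pointing along the row, filled without gaps from the brass-handle end. There are three or four cases; leave the other things on the bench alone and the shuttle sprung out.

Things in the scene. Friction and masses are not known exactly. Their poses are not given: they have to be found in the camera images.
- press: Fixed slide press: base plate 185 x 84 x 8 mm; from 35 mm in +x of the origin a hood 62 mm long, 82 wide, top 50 mm above the bench, clear cover. Origin on the bench under the nest when the shuttle is at rest. The shuttle slides along the press's +x into the hood, where a white sloping shoe presses the back down; it is home only in the last 8 mm or so of the stroke.
- shuttle (a joint): Travel of the sprung shuttle, m: 0 at rest (sprung out), 0.060 at the hard stop. Spring 2.4 N at rest to 7.2 N at the stop, damping 25 N s/m; with a case 10 to 18 N push it in. It returns by itself with the case. Push plate at its near end: upright, black, front (-x) face 67 mm in -x of the nest centre, 52 mm wide, 6 thick, 10 to 51 mm above the bench; push it along the press's +x.
- nest (a point): Centre of the nest on the shuttle's deck (moves with it; axes as the press); deck 64 x 56 mm, top 14 mm above the bench. Two end walls and four corner posts, 6 mm high, hold a case with its lugs along x, 2.5 mm of play each way; open to +y and -y between the posts (gap 38 mm), so a case goes in from above, gripped across y.
- tray: Fixed wooden tray 312 x 130 mm, floor 4 mm above the bench, rim 10 mm high and 6 mm wide. Origin on the bench under its centre. A brass bar handle (32 mm high) stands on the rim at its -x end.
- place0 (a point): Marked round place 0 (cork disc with dark ring, 48 mm across) on the tray floor, 4 mm above the bench; place 0 is next to the brass handle, each next one 58 mm on along the tray's +x.
- place1 (a point): Marked round place 1 (cork disc with dark ring, 48 mm across) on the tray floor, 4 mm above the bench; place 0 is next to the brass handle, each next one 58 mm on along the tray's +x.
- place2 (a point): Marked round place 2 (cork disc with dark ring, 48 mm across) on the tray floor, 4 mm above the bench; place 0 is next to the brass handle, each next one 58 mm on along the tray's +x.
- place3 (a point): Marked round place 3 (cork disc with dark ring, 48 mm across) on the tray floor, 4 mm above the bench; place 0 is next to the brass handle, each next one 58 mm on along the tray's +x.
- place4 (a point): Marked round place 4 (cork disc with dark ring, 48 mm across) on the tray floor, 4 mm above the bench; place 0 is next to the brass handle, each next one 58 mm on along the tray's +x.
- case0: Steel watch case lying face down, may be absent: round, 38 mm across, 10 mm high, with two pairs of lugs along its x axis (46 mm over the lugs; each lug 5 mm wide, 7 mm high, the pairs 23 mm wide overall). Origin at the centre of its underside, z up. Grip it across its y axis (38 mm). About 70 g. All cases are alike; a half turn about z makes no difference.
- case1: Steel watch case lying face down, may be absent: round, 38 mm across, 10 mm high, with two pairs of lugs along its x axis (46 mm over the lugs; each lug 5 mm wide, 7 mm high, the pairs 23 mm wide overall). Origin at the centre of its underside, z up. Grip it across its y axis (38 mm). About 70 g. All cases are alike; a half turn about z makes no difference.
- case2: Steel watch case lying face down, may be absent: round, 38 mm across, 10 mm high, with two pairs of lugs along its x axis (46 mm over the lugs; each lug 5 mm wide, 7 mm high, the pairs 23 mm wide overall). Origin at the centre of its underside, z up. Grip it across its y axis (38 mm). About 70 g. All cases are alike; a half turn about z makes no difference.
- case3: Steel watch case lying face down, may be absent: round, 38 mm across, 10 mm high, with two pairs of lugs along its x axis (46 mm over the lugs; each lug 5 mm wide, 7 mm high, the pairs 23 mm wide overall). Origin at the centre of its underside, z up. Grip it across its y axis (38 mm). About 70 g. All cases are alike; a half turn about z makes no difference.
- case4: Steel watch case lying face down, may be absent: round, 38 mm across, 10 mm high, with two pairs of lugs along its x axis (46 mm over the lugs; each lug 5 mm wide, 7 mm high, the pairs 23 mm wide overall). Origin at the centre of its underside, z up. Grip it across its y axis (38 mm). About 70 g. All cases are alike; a half turn about z makes no difference.
- back0 (a joint): How far the round snap back (brass coloured, 28 mm across) on top of case0 is pressed in, m: 0 standing proud (top 14.5 mm above the underside of the case), 0.0035 fully home (top 11 mm). It resists with 8 N and stays where it is pushed.
- back1 (a joint): How far the round snap back (brass coloured, 28 mm across) on top of case1 is pressed in, m: 0 standing proud (top 14.5 mm above the underside of the case), 0.0035 fully home (top 11 mm). It resists with 8 N and stays where it is pushed.
- back2 (a joint): How far the round snap back (brass coloured, 28 mm across) on top of case2 is pressed in, m: 0 standing proud (top 14.5 mm above the underside of the case), 0.0035 fully home (top 11 mm). It resists with 8 N and stays where it is pushed.
- back3 (a joint): How far the round snap back (brass coloured, 28 mm across) on top of case3 is pressed in, m: 0 standing proud (top 14.5 mm above the underside of the case), 0.0035 fully home (top 11 mm). It resists with 8 N and stays where it is pushed.
- back4 (a joint): How far the round snap back (brass coloured, 28 mm across) on top of case4 is pressed in, m: 0 standing proud (top 14.5 mm above the underside of the case), 0.0035 fully home (top 11 mm). It resists with 8 N and stays where it is pushed.
- canister: Bystander: steel screw-top parts canister, 60 mm across, 75 mm high; origin under its centre.
- blower: Bystander: blue blower bulb, 60 mm across, 115 mm high with its nozzle; origin under its centre.
- holder: Bystander: white round movement holder, 42 mm across, 14 mm high, with a tab; origin under its centre.
- loupe: Bystander: chrome loupe, 34 mm across, 24 mm high; origin under its centre, among the cases.
- screwdriver: Bystander: small screwdriver, 120 mm long, lying on the bench.
Mind the look-alikes: they are no part of the job. Leave any orange, red or turquoise look-alike of the case3 alone.

How it is judged:
By the outcome, as a careful person would: the job done as asked, in the order asked, and still so for the second after the job is handed in, with the robot touching nothing.
Of case0, case1, case2, case3, case4 only 3 to 4 are there at a start; the rules pass over those that are not, and their reading is None.
At some moment in a run one of case0, case1, case2, case3, case4 may be knocked a few centimetres aside while the robot is not near it.
Once in a run the grip may slacken for a moment while it holds something.
It also fails if it takes over 210 s, if anything falls off the work surface, if the arm or the gripper's body presses on something with over 40 N, if the wrist force passes 120 N, or if a joint passes its speed limit or range.

## Working session

There is one attempt and no reset: what is moved stays moved. The work goes in short steps, Python scripts to look and compute and a shell command to move; the robot and the scene stay as the last step left them, time stands still between calls to the robot, and variables do not carry over. Pictures are saved under pics/ and viewed, at most 14 in all, crops included, and the job is handed in when it is done.

```bash
ls; mkdir -p pics
python3 - <<'E'
from station import arm
import cv2
s=arm.read_state();print(s['clock'],s['position'],s['tool_rot'],s['grip_width'])
for n in("scene","side","wrist"):
    c=arm.camera(n);cv2.imwrite(f"pics/{n}0.png",c["frame"][:,:,::-1]);print(n,{k:v.tolist() for k,v in c.items() if k!="frame"})
E
```

```text
pics
0.0 [200.42847789 591.3560278  235.4296425 ] [ 9.86662277e-01 -1.62776698e-01 -1.35071122e-04  1.13119117e-03] 86.80541753262841
scene {'K': [[458.2928625527629, 0.0, 316.2384691415517], [0.0, 458.2928625527629, 238.02740860522812], [0.0, 0.0, 1.0]], 'R': [[0.14751616831827652, 0.9887962026563426, 0.02282651302961706], [0.5889621458166141, -0.06927803230433213, -0.8051857829315724], [-0.7945832686885517, 0.13222187357785123, -0.5925831631659639]], 't': [-44.84670191492561, -329.1884340524557, 1474.1411026438716]}
side {'K': [[615.031976432758, 0.0, 331.7227877907318], [0.0, 615.031976432758, 236.98604743732594], [0.0, 0.0, 1.0]], 'R': [[0.9800353335833215, -0.1984150238484351, 0.012736688716195363], [-0.1256736998217859, -0.6678354531559055, -0.7336224701310274], [0.15406773218728173, 0.717375275444639, -0.6794378912596768]], 't': [-596.440746966453, 49.662933927264824, 1216.7834671078476]}
wrist {'K': [[385.13802906162255, 0.0, 324.96844967606177], [0.0, 385.13802906162255, 237.01186368882782], [0.0, 0.0, 1.0]], 'hand_eye': [[-0.00016583947506213826, -0.9704577378658416, -0.24127111620246086, 66.86469078054843], [0.9999991157057407, -0.0004792977452300587, 0.0012405085279152313, -0.7612523182165543], [-0.0013195018017888773, -0.2412706971225148, 0.9704569591821219, -147.5768868805988], [0.0, 0.0, 0.0, 1.0]]}
```

View pics/scene0.png

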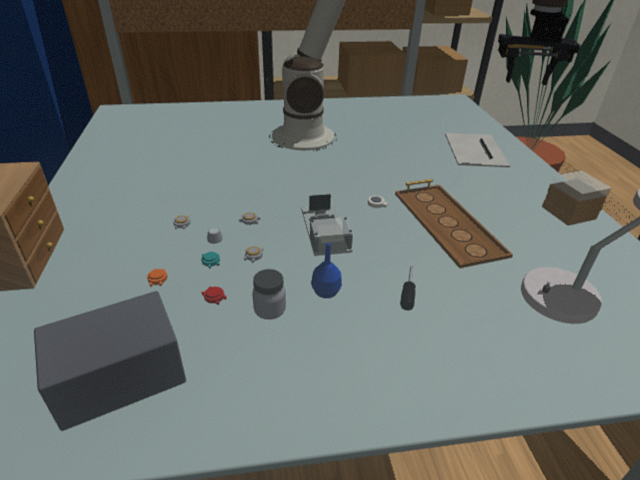

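View pics/side0.png

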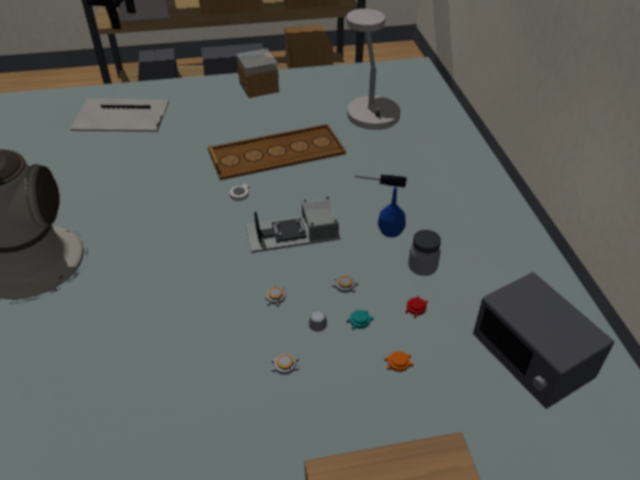

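The scene view shows three steel cases with tan backs at (250,217), (182,221) and (254,253). The side view has them at (276,294), (285,362) and (344,283). The loupe is at (215,236), and the orange, red and turquoise look-alikes stay untouched. The press is at about (328,225) and the tray at (450,222), with its brass handle at (418,184).

```bash
cat > h.py <<'E'
import numpy as np, cv2
from station import arm
from scipy.spatial.transform import Rotation as Rn
def ray(c,p,st=None):
    d=np.linalg.inv(c["K"])@np.array([p[0],p[1],1.])
    if "R" in c: R=np.array(c["R"]); return -R.T@c["t"], R.T@d
    H=np.array(c["hand_eye"]); T=Rn.from_quat(st["tool_rot"]).as_matrix()
    return T@H[:3,3]+st["position"], T@H[:3,:3]@d
def onz(c,p,z,st=None):
    o,d=ray(c,p,st); return o+d*(z-o[2])/d[2]
def tri(*rays):
    A=0;b=0
    for o,d in rays:
        d=d/np.linalg.norm(d);P=np.eye(3)-np.outer(d,d);A=A+P;b=b+P@o
    x=np.linalg.solve(A,b); return x,[np.linalg.norm(np.cross(x-o,d/np.linalg.norm(d))) for o,d in rays]
def state(n=5):
    return arm.read_state()
def wrist(name=None):
    s=arm.read_state(); c=arm.camera("wrist")
    if name: cv2.imwrite(f"pics/{name}.png",c["frame"][:,:,::-1]); np.savez(f"pics/{name}.npz",**c,position=s["position"],tool_rot=s["tool_rot"])
    return s,c
def load(name):
    d=np.load(f"pics/{name}.npz"); d={k:d[k] for k in d}; return d,d
def go(x,y,z,yaw=None,s=None):
    """tool shift to world TCP x,y,z; yaw = world direction (deg) of the tool y axis, mod 180"""
    s=s or arm.read_state(); T=Rn.from_quat(s["tool_rot"]).as_matrix()
    sh=T.T@(np.array([x,y,z])-s["position"]); t=0
    if yaw is not None:
        ty=np.degrees(np.arctan2(T[1,1],T[0,1])); e=(yaw-ty+90)%180-90; t=-np.radians(e)
    print("from",np.round(s["position"],1),"shift",np.round(sh,1),"turn",round(t,3))
E
python3 - <<'E'
from h import *
a=arm.camera("scene");b=arm.camera("side")
for n,p,q in [("A",(250,217),(276,294)),("B",(182,221),(285,362)),("C",(254,253),(344,283)),("loupe",(215,236),(317,320)),("holder",(376,201),(239,191)),("plate",(320,203),(258,226)),("hood",(331,231),(320,217)),("p0",(425,197),(230,160)),("p4",(476,251),(321,142)),("teal",(210,259),(360,319))]:
    x,e=tri(ray(a,p),ray(b,q)); print(n,x.round(),np.round(e,1), onz(a,p,12).round(), onz(b,q,12).round())
go(480,-130,330)
E
```

```text
A [ 465. -182.    8.] [0.2 0.2] [ 471. -181.   12.] [ 465. -186.   12.]
B [ 460. -337.    6.] [0.7 0.7] [ 470. -336.   12.] [ 459. -340.   12.]
C [ 597. -177.    5.] [1.1 1.1] [ 608. -178.   12.] [ 595. -182.   12.]
loupe [ 530. -259.    8.] [1.4 1.4] [ 537. -260.   12.] [ 529. -261.   12.]
holder [426. 135.   9.] [2.6 2.6] [434. 130.  12.] [425. 135.  12.]
plate [453. -13.  30.] [2.1 2.1] [428.  -9.  12.] [453.  10.  12.]
hood [581. -10.  35.] [0.8 0.8] [548.  -3.  12.] [586.  15.  12.]
p0 [415. 267.   4.] [0.9 0.9] [430. 259.  12.] [415. 256.  12.]
p4 [643. 304.   2.] [1.5 1.5] [657. 294.  12.] [640. 291.  12.]
teal [ 607. -268.    5.] [0.7 0.7] [ 617. -268.   12.] [ 605. -273.   12.]
from [200.5 591.7 236.1] shift [496.4 593.9 -93.3] turn 0
```

```bash
python3 -m jog '[[[467,319,-64,0],[467,319,-64,0],[467,319,-64,0],[467,319,-64,0],[467,319,-64,0],[467,319,-64,0],[467,319,-64,0],[467,319,-64,0],[467,319,-64,0],[467,319,-64,0],[467,319,-64,0],[467,319,-64,0]]]' 70; python3 -m jog '[[[0,0,0,0],[0,0,0,0],[0,0,0,0],[0,0,0,0]]]'
python3 - <<'E'
from h import *
s,c=wrist("w1"); print(s["position"],s["tool_rot"]);go(500,-200,300)
E
```

```text
clock: 1.45
position: [542.3, 136.7, 300.9]
tool_rot: [0.986, -0.165, 0.0, 0.0]
force: [0.3, 0.4, -1.0]
grip_width: 70.0
finger_force: 0.0
clock: 1.85
position: [539.9, 140.9, 300.5]
tool_rot: [0.987, -0.162, -0.0, -0.0]
force: [-0.7, -0.7, 0.3]
grip_width: 70.1
finger_force: 0.0
[539.85434849 140.856749   300.52140051] [ 9.86828294e-01 -1.61771156e-01 -1.03370028e-04 -3.63747608e-06]
from [539.9 140.8 300.6] shift [ 71.  335.8   0.6] turn 0
```

View pics/w1.png

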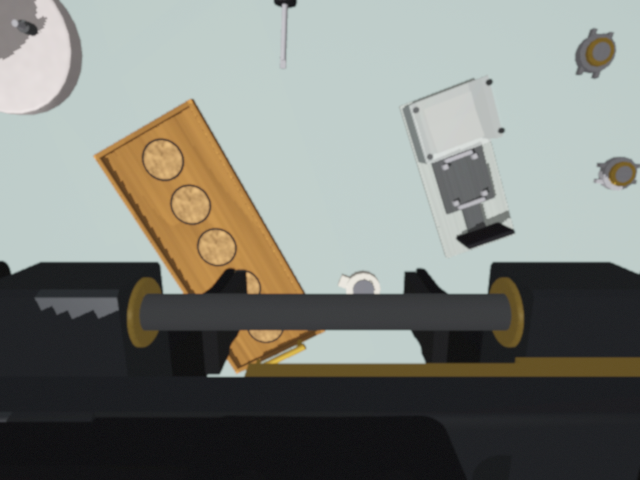

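Places 4, 3 and 2 are at (163,160), (190,204) and (217,247), with 1 and 0 behind the jaw. The nest deck is at (466,180), the hood at (455,118) and the push plate at (486,235). Two of the cases are at (598,52) and (622,173). Next is the case area.

```bash
python3 -m jog '[[[-19,366,0,0],[-19,366,0,0],[-19,366,0,0],[-19,366,0,0],[-19,366,0,0],[-19,366,0,0],[-19,366,0,0],[-19,366,0,0],[-19,366,0,0],[-19,366,0,0],[-19,366,0,0],[-19,366,0,0]]]'
python3 - <<'E'
from h import *
s,c=wrist("w2"); print(s["position"],s["tool_rot"])
E
```

```text
clock: 3.1
position: [405.6, -199.6, 300.6]
tool_rot: [0.987, -0.162, 0.0, -0.0]
force: [-0.1, 1.1, 0.6]
grip_width: 70.1
finger_force: 0.0
[ 405.55917852 -199.61898804  300.55657822] [ 9.86858060e-01 -1.61589497e-01  6.28453993e-05 -2.96733307e-05]
```

View pics/w2.png

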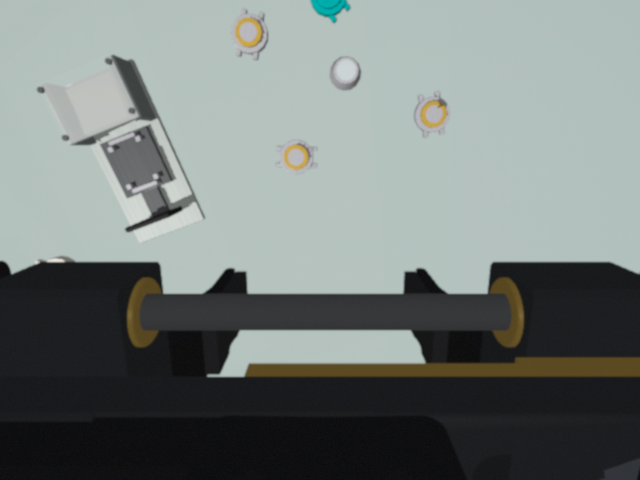

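The cases are A (296,157) with lugs across the image, B (432,114) and C (249,34), both with lugs roughly upright. The loupe is at (345,72), turquoise at (330,5), and the nest deck at (140,160). Next I'll measure these with code.

```bash
cat >> h.py <<'E'
def backs(c,lo=(10,70,100),hi=(28,255,255),amin=40):
    """centres of the brass rings: ellipse through the hull"""
    f=c["frame"]; h=cv2.cvtColor(f,cv2.COLOR_RGB2HSV); m=cv2.inRange(h,lo,hi)
    m=cv2.morphologyEx(m,cv2.MORPH_CLOSE,np.ones((5,5)))
    out=[]
    for k in cv2.findContours(m,cv2.RETR_EXTERNAL,cv2.CHAIN_APPROX_NONE)[0]:
        if cv2.contourArea(k)>amin and len(k)>8:
            e=cv2.fitEllipse(cv2.convexHull(k)) if len(cv2.convexHull(k))>=5 else None
            if e: out.append((e[0],e[1]))
    return out
def bench_diff(c,thr=14):
    f=c["frame"]; lab=cv2.cvtColor(cv2.GaussianBlur(f,(3,3),0),cv2.COLOR_RGB2LAB).astype(int)
    return lab
def casepose(s,c,p,z=5,r=33):
    """centre and lug angle from the outline near pixel p, cast to plane z"""
    lab=bench_diff(c); x,y=map(int,p); h,w=lab.shape[:2]
    y0,y1,x0,x1=max(0,y-r-14),min(h,y+r+14),max(0,x-r-14),min(w,x+r+14)
    sub=lab[y0:y1,x0:x1]; bg=np.median(sub.reshape(-1,3),0)
    m=(np.abs(sub-bg)*[.5,1,1]).sum(2)>7; m=m.astype(np.uint8)*255
    cs=cv2.findContours(m,cv2.RETR_EXTERNAL,cv2.CHAIN_APPROX_NONE)[0]; k=max(cs,key=cv2.contourArea).reshape(-1,2)+[x0,y0]
    P=np.array([onz(c,q,z,s)[:2] for q in k],np.float32)
    M=cv2.moments(P.reshape(-1,1,2)); ang=.5*np.degrees(np.arctan2(2*M["mu11"],M["mu20"]-M["mu02"]))
    return (M["m10"]/M["m00"],M["m01"]/M["m00"]),ang%180,cv2.minAreaRect(P),m
E
python3 - <<'E'
from h import *
for n in("w1","w2"):
    s,c=load(n)
    for e in backs(c):
        if max(e[1])<60: print(n,np.round(e[0],1),np.round(e[1],1),"z14.5",onz(c,e[0],14.5,s).round(1)[:2],"z4",onz(c,e[0],4,s).round(1)[:2])
s,c=load("w2")
for p in((296,157),(432,114),(249,34)):
    print(p,[np.round(q,1) for q in casepose(s,c,p,5)[:2]],casepose(s,c,p,5)[2])
for n,p in(("w1",(466,180)),("w2",(140,160))):
    s,c=load(n); print("nest",onz(c,p,14,s).round(1))
a,b=load("w1"),load("w2")
print("A",tri(ray(a[1],(622,173),a[0]),ray(b[1],(296,157),b[0])))
E
```

```text
w1 [621.9 173.4] [23.4 27.8] z14.5 [ 464.5 -183.1] z4 [ 461.1 -190.4]
w1 [599.5  51.5] [25.7 31.5] z14.5 [ 597.9 -178.9] z4 [ 597.7 -186.1]
w2 [512.5 315.4] [19.4 54.3] z14.5 [ 200.  -372.2] z4 [ 193.5 -375.9]
w2 [139.2 313.7] [22.7 57.8] z14.5 [347.8  59.1] z4 [344.9  65.9]
w2 [296.  156.5] [24.5 25. ] z14.5 [ 463.8 -185.3] z4 [ 463.6 -184.4]
w2 [433.2 113.5] [24.7 27.3] z14.5 [ 459.4 -340.3] z4 [ 459.1 -343.2]
w2 [248.4  31.8] [26.7 29.3] z14.5 [ 597.1 -181.1] z4 [ 600.2 -180.2]
(296, 157) [array([ 463.7, -185.2]), np.float64(67.4)] ((463.8419189453125, -185.0476837158203), (46.44218826293945, 37.52680969238281), 71.10619354248047)
(432, 114) [array([ 459.1, -340.6]), np.float64(169.4)] ((459.0388488769531, -340.734619140625), (40.88124084472656, 46.13579177856445), 81.53215026855469)
(249, 34) [array([ 597.2, -181.2]), np.float64(159.4)] ((597.0479736328125, -180.7711181640625), (39.36794662475586, 47.286041259765625), 59.35842514038086)
nest [512.8 -16.6  14. ]
nest [515.2 -20.5  14. ]
A (array([ 463.59497132, -185.02095705,   11.73882696]), [np.float64(0.402694912032849), np.float64(0.4026949120328601)])
```

Run:
```python
from h import *
print(arm.read_state()["joint_positions"]);go(442.5,-241,130,-21)
```

```text
[-9.63175028e-02  3.93868910e-02 -2.79038252e-01 -4.27107232e-05
 -1.25235419e+00  1.34235758e+00]
from [ 405.5 -199.7  300.5] shift [ 48.2  27.3 170.5] turn -1.529
```

```bash
python3 -m jog '[[[10,-20,10,0.14],[20,-40,30,0.28],[30,-60,60,0.42],[40,-80,90,0.56],[53,-92,120,0.70],[53,-92,150,0.84],[53,-92,170,0.98],[53,-92,170,1.12],[53,-92,170,1.26],[53,-92,170,1.4],[53,-92,170,1.54],[53,-92,170,1.612]]]' 60; python3 -m jog '[[[0,0,0,0],[0,0,0,0],[0,0,0,0]]]'
cat >> h.py <<'E'
def look(name,pz=5):
    s,c=wrist(name); b=[e for e in backs(c) if 25<max(e[1])<75 and e[0][1]<255]
    for e in b:
        P=onz(c,e[0],14.5,s); cp=casepose(s,c,e[0],pz,r=40)
        print("px",np.round(e[0],1),np.round(e[1],1),"back",P.round(1),"outline",np.round(cp[0],1),"lug",round(cp[1],1),"rect",np.round(cp[2][1],1),round(cp[2][2],1))
    return s,c,b
E
python3 - <<'E'
from h import *
s,c,b=look("a1"); a=load("w2"); print(s["position"],s["joint_positions"][5])
print(tri(ray(a[1],(296,156.5),a[0]),ray(c,b[0][0],s)))
E
```

```text
clock: 4.35
position: [485.1, -129.8, 130.4]
tool_rot: [-0.565, 0.825, 0.0, -0.0]
force: [-0.0, 0.4, 0.1]
grip_width: 59.9
finger_force: 0.0
clock: 4.65
position: [484.9, -130.3, 130.5]
tool_rot: [-0.566, 0.824, -0.0, -0.0]
force: [-0.7, 0.2, 0.2]
grip_width: 60.2
finger_force: 0.0
px [152.1 226.3] [37.6 41.3] back [ 596.5 -180.9   14.5] outline [ 597.3 -180.6] lug 158.5 rect [39.6 48. ] 61.9
px [327.6 151.3] [40.1 41.6] back [ 463.5 -184.8   14.5] outline [ 463.8 -185. ] lug 68.7 rect [45.9 37.5] 69.0
[ 484.85357024 -130.26149324  130.5327526 ] -0.42788150429335414
(array([ 467.51339378, -198.14708678,  267.61899894]), [np.float64(7.535029639390472), np.float64(7.535029639390433)])
```

View pics/a1.png

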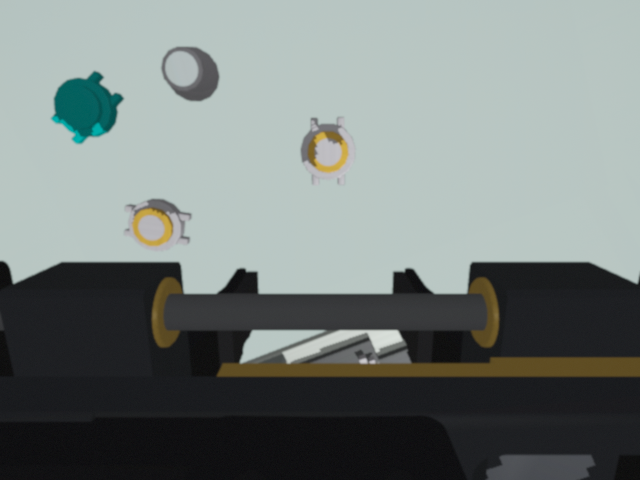

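Target case A is the one at (328,151) in the picture, with its lugs upright. C is at (152,227), and the loupe (188,70) and turquoise (85,107) are not it. Its steel body and brass back confirm it as a real case, so I'll grasp it.

```bash
python3 -m jog '[[[30,0,20,0],[58.5,0,40,0],[58.5,0,70,0],[58.5,0,90,0],[58.5,0,105,0],[58.5,0,111,0],[58.5,0,114,0],[58.5,0,114,0],[58.5,0,114,0]]]' 60 25; python3 -m jog '[[[0,0,0,0],[0,0,0,0],[0,0,0,0],[0,0,0,0],[0,0,0,0],[0,0,0,0]]]' 30 25; python3 -m jog '[[[0,0,-20,0],[0,0,-60,0],[0,0,-100,0],[0,0,-104,0],[0,0,-104,0]]]'
```

```text
clock: 5.6
position: [464.3, -185.1, 17.3]
tool_rot: [-0.566, 0.824, -0.001, 0.001]
force: [-0.7, 0.4, 0.4]
grip_width: 60.1
finger_force: 0.0
clock: 6.2
position: [463.5, -185.1, 16.8]
tool_rot: [-0.566, 0.825, 0.0, -0.0]
force: [-0.9, 0.8, 3.1]
grip_width: 36.9
finger_force: 25.0
clock: 6.7
position: [464.2, -185.1, 121.5]
tool_rot: [-0.566, 0.825, -0.001, 0.001]
force: [0.4, 0.2, -1.3]
grip_width: 37.3
finger_force: 25.0
```

```bash
python3 -m jog '[[[-20,-5,-10,0.13],[-45,-10,-10,0.26],[-70,-16,-10,0.4],[-95,-22,-10,0.53],[-120,-28,-10,0.66],[-145,-34,-10,0.8],[-170,-40,-10,0.93],[-191,-45,-10,1.06],[-191,-45,-10,1.2],[-191,-45,-10,1.274],[-191,-45,-10,1.274],[-191,-45,-10,1.274]]]'
python3 - <<'E'
from h import *
s,c=wrist("n1"); print(s["position"],s["tool_rot"],s["finger_force"],s["grip_width"])
cv2.imwrite("pics/n1c.png",cv2.resize(c["frame"][60:300,200:460,::-1],None,fx=2.3,fy=2.3,interpolation=cv2.INTER_CUBIC))
E
```

```text
clock: 7.9
position: [573.5, -23.3, 128.8]
tool_rot: [0.035, 0.999, -0.0, -0.002]
force: [-1.0, 0.9, 0.3]
grip_width: 36.8
finger_force: 25.0
[573.52533185 -23.25819105 128.83542556] [ 3.49211029e-02  9.99388845e-01 -2.84347274e-04 -1.54045542e-03] 24.999507665634155 36.81010911139942
```

View pics/n1c.png

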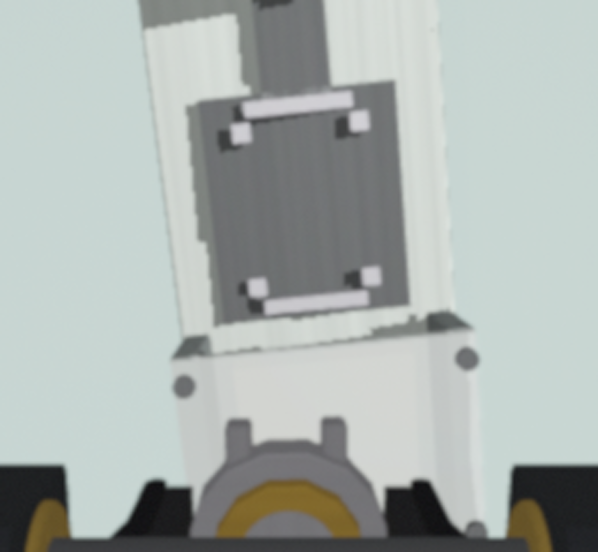

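The crop shows the deck with end walls at (298,105) and (317,302), and posts at (241,132), (359,121), (257,287) and (371,276). The press is turned about 6° in this view, and the held case is at the bottom.

```bash
cat >> h.py <<'E'
def nest(s,c,box,show=True):
    """box=(x0,y0,x1,y1) pixels around the deck; posts and walls as light blobs inside the dark deck"""
    x0,y0,x1,y1=box; g=cv2.cvtColor(c["frame"],cv2.COLOR_RGB2GRAY)[y0:y1,x0:x1]
    dark=cv2.inRange(g,50,150); k=max(cv2.findContours(cv2.morphologyEx(dark,cv2.MORPH_OPEN,np.ones((5,5))),cv2.RETR_EXTERNAL,cv2.CHAIN_APPROX_NONE)[0],key=cv2.contourArea)
    hull=cv2.convexHull(k); msk=np.zeros_like(g); cv2.drawContours(msk,[hull],-1,255,-1)
    li=cv2.inRange(g,160,255)&msk; B=[]
    for q in cv2.findContours(li,cv2.RETR_EXTERNAL,cv2.CHAIN_APPROX_NONE)[0]:
        a=cv2.contourArea(q)
        if a>15:
            M=cv2.moments(q); P=(M["m10"]/M["m00"]+x0,M["m01"]/M["m00"]+y0); B.append((a,P,onz(c,P,20,s)))
    for a,P,X in B: print(round(a),np.round(P,1),X.round(1))
    D=np.array([onz(c,q[0]+[x0,y0],14,s)[:2] for q in k],np.float32); print("deck rect",cv2.minAreaRect(D))
    return B
E
python3 - <<'E'
from h import *
s,c=load("n1"); nest(s,c,(278,90,385,206))
for n,z in(("n1",20),("w1",20)): pass
a=load("w1"); print("height of deck centre", tri(ray(c,(333.5,148.5),s),ray(a[1],(466,180),a[0])))
T=Rn.from_quat(s["tool_rot"]).as_matrix();print(T.round(3))
# wrist-cam visible part of held case: lug outer edges
E
```

```text
240 [337.1 191.1] [542. -13.  20.]
46 [311.6 184.5] [536.5 -29.6  20. ]
47 [361.2 179.6] [535.5   3.4  20. ]
37 [289.  174.3] [528.8 -43.9  20. ]
51 [304.5 117.4] [493.6 -30.8  20. ]
61 [355.9 112. ] [492.7   2.1  20. ]
292 [329.5 104.8] [487.2 -14.3  20. ]
deck rect ((514.8065795898438, -16.19878578186035), (63.16200256347656, 59.670284271240234), 1.720664143562317)
height of deck centre (array([514.40471224, -13.75978539,  22.65037373]), [np.float64(0.24793443557217063), np.float64(0.24793443557227118)])
[[-0.998  0.07  -0.003]
 [ 0.07   0.998 -0.   ]
 [ 0.003 -0.001 -1.   ]]
```

```bash
python3 -m jog '[[[30,3,0,-0.05],[59.5,5.4,20,-0.096],[59.5,5.4,50,-0.096],[59.5,5.4,75,-0.096],[59.5,5.4,81,-0.096],[59.5,5.4,81,-0.096],[59.5,5.4,81,-0.096]]]'; for i in 1 2 3; do python3 -m jog '[[[0,0,0,0]]]' | sed -n 2,3p; done
python3 - <<'E'
from h import *
go(514.6,-13.7,31,91.5)
E
```

```text
clock: 8.65
position: [516.4, -13.4, 50.4]
tool_rot: [-0.013, 1.0, 0.0, 0.001]
force: [0.5, 0.2, -1.2]
grip_width: 36.6
finger_force: 25.0
position: [516.5, -13.3, 50.8]
tool_rot: [-0.013, 1.0, 0.0, 0.001]
position: [516.2, -13.3, 50.6]
tool_rot: [-0.012, 1.0, 0.0, 0.001]
position: [515.8, -13.4, 50.2]
tool_rot: [-0.012, 1.0, 0.0, 0.001]
from [515.8 -13.4  50.2] shift [ 1.3 -0.3 19.2] turn -0.001
```

```bash
python3 -m jog '[[[0.8,0,8,0],[0.8,0,13,0],[0.8,0,16,0],[0.8,0,18,0],[0.8,0,19,0],[0.8,0,19,0]]]';  python3 -m jog '[[[0,0,0,0],[0,0,0,0],[0,0,0,0]]]'
```

```text
clock: 9.55
position: [514.4, -13.6, 30.7]
tool_rot: [-0.012, 1.0, -0.0, -0.0]
force: [-0.8, -0.5, 1.8]
grip_width: 36.9
finger_force: 25.0
clock: 9.85
position: [514.4, -13.6, 30.7]
tool_rot: [-0.012, 1.0, -0.0, -0.0]
force: [-2.2, 0.8, 4.7]
grip_width: 37.0
finger_force: 25.0
```

```bash
python3 -m jog '[[[0,0,0,0],[0,0,0,0],[0,0,0,0],[0,0,-20,0],[0,0,-60,0],[-30,0,-95,0],[-58,0,-100,0],[-58,0,-100,0],[-58,0,-100,0]]]' 60
python3 - <<'E'
from h import *
s,c,b=look("n2")
cv2.imwrite("pics/n2c.png",cv2.resize(c["frame"][60:260,220:440,::-1],None,fx=2.3,fy=2.3,interpolation=cv2.INTER_CUBIC))
go(460,-15,60,91.5)
E
```

```text
clock: 10.75
position: [572.3, -12.0, 129.8]
tool_rot: [-0.012, 1.0, 0.0, -0.001]
force: [-0.5, 0.7, -0.4]
grip_width: 60.1
finger_force: 0.0
px [324.5 153.4] [43.3 43.9] back [516.  -13.8  14.5] outline [517.1 -14.4] lug 89.3 rect [72.4 76.4] 1.4
from [571.5 -12.2 129.5] shift [ 1.113e+02 -1.000e-01  6.970e+01] turn -0.002
```

View pics/n2c.png

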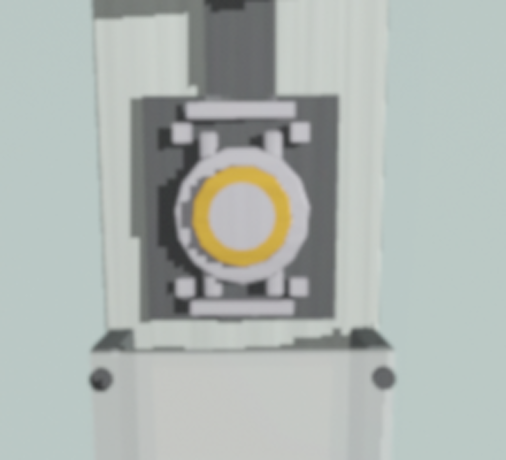

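The crop shows the case seated between the posts and walls, with its back at (242,215). Now for the push, with the fingers closed.

```bash
python3 -m jog '[[[50,0,0,0],[100,0,0,0],[145,0,0,0],[150,0,30,0],[150,0,70,0],[150,0,90,0],[150,0,90,0],[150,0,90,0]]]' 0 10; python3 -m jog '[[[-5,0,0,0],[-10,0,0,0],[-15,0,0,0],[-18,0,0,0],[-22,0,0,0],[-27,0,0,0],[-32,0,0,0],[-37,0,0,0],[-42,0,0,0]]]'
```

```text
clock: 11.6
position: [422.1, -15.9, 40.5]
tool_rot: [-0.013, 1.0, -0.0, -0.001]
force: [1.0, 0.7, 0.5]
grip_width: 4.8
finger_force: 0.0
clock: 12.5
position: [463.3, -15.1, 40.2]
tool_rot: [-0.012, 1.0, -0.0, -0.002]
force: [-5.6, 1.1, 4.0]
grip_width: 0.8
finger_force: 3.1
```

```bash
python3 -m jog '[[[-4,0,0,0],[-8,0,0,0],[-12,0,0,0],[-16,0,0,0],[-20,0,0,0],[-24,0,0,0],[-27,0,0,0],[-30,0,0,0],[-30,0,0,0]]]'; for i in 1 2; do python3 -m jog '[[[-1,0,0,0],[-2,0,0,0],[-2,0,0,0]]]'|grep -E "pos|^force"; done
```

```text
clock: 13.4
position: [489.1, -15.0, 39.5]
tool_rot: [-0.012, 1.0, -0.001, -0.006]
force: [-11.8, 3.5, 9.2]
grip_width: 0.3
finger_force: 6.4
position: [490.5, -14.9, 39.4]
force: [-13.8, 3.9, 9.3]
position: [493.7, -14.8, 39.4]
force: [-11.3, 2.3, 5.5]
```

```bash
for i in 1 2 3 4; do python3 -m jog '[[[-1,0,0,0],[-2,0,0,0],[-2,0,0,0]]]'|grep -E "pos|^force"; done
```

```text
position: [495.2, -14.8, 39.4]
force: [-11.8, 2.6, 8.0]
position: [495.4, -14.9, 39.3]
force: [-16.1, 4.7, 11.3]
position: [495.4, -15.1, 39.1]
force: [-20.4, 5.7, 13.8]
position: [495.5, -15.4, 38.8]
force: [-23.1, 6.2, 16.2]
```

```bash
python3 -m jog '[[[10,0,0,0],[20,0,0,0],[30,0,0,0],[40,0,0,0],[50,0,0,0],[60,0,0,0],[70,0,0,0],[82,0,0,0],[82,0,-40,0],[82,0,-90,0],[82,0,-90,0]]]'; python3 -m jog '[[[-50,0,0,0],[-100,0,0,0],[-149,0,0,0],[-149,0,0,0],[-149,0,0,0]]]' 60 25;python3 - <<'E'
from h import *
s,c,b=look("n3")
cv2.imwrite("pics/n3c.png",cv2.resize(c["frame"][60:260,220:440,::-1],None,fx=2,fy=2,interpolation=cv2.INTER_CUBIC))
s2,c2=load("n2")
for n,(S,C) in(("n2",(s2,c2)),("n3",(s,c))):
    nest(S,C,(270,90,375,203))
go(514.6,-13.7,31,91.5)
E
```

```text
clock: 16.3
position: [429.3, -14.3, 136.9]
tool_rot: [-0.014, 1.0, 0.002, 0.008]
force: [1.5, -0.2, 0.1]
grip_width: 0.4
finger_force: 0.0
clock: 16.8
position: [573.7, -11.9, 129.5]
tool_rot: [-0.012, 1.0, 0.0, -0.001]
force: [-0.5, 0.6, -0.4]
grip_width: 32.4
finger_force: 0.0
px [324.4 145.3] [41.9 43.5] back [512.1 -13.8  14.5] outline [513.2 -14.4] lug 91.2 rect [71.6 76. ] 1.4
38 [300.  184.5] [536.5 -29.6  20. ]
19 [306.  172.2] [528.3 -25.7  20. ]
38 [279.  171.9] [528.5 -43.6  20. ]
16 [299.8 161.9] [521.7 -29.9  20. ]
49 [306.8 153.8] [516.4 -25.3  20. ]
50 [302.7 139.1] [507.1 -28.1  20. ]
46 [298.6 117.4] [493.7 -30.9  20. ]
deck rect ((515.3999633789062, -35.324459075927734), (63.247467041015625, 21.138916015625), 2.794637680053711)
102 [314.5 191. ] [541.9 -19.7  20. ]
47 [299.6 182.4] [536.5 -29.7  20. ]
20 [278.3 168.1] [527.4 -43.8  20. ]
1424 [315.  152.2] [516.6 -19.9  20. ]
54 [298.5 115. ] [493.7 -30.8  20. ]
deck rect ((514.4345703125, -23.423847198486328), (62.983497619628906, 44.91447830200195), 4.4033355712890625)
from [572.7 -12.  129.8] shift [58.  -0.3 98.9] turn -0.002
```

View pics/n3c.png

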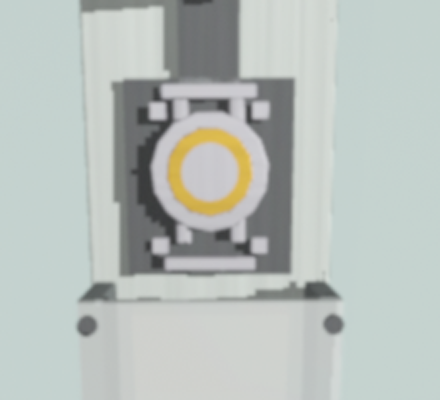

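The case came back with the shuttle and now sits towards the push-plate end (about 512). The shadow gap around the back is gone, so the back is down. I'll grasp it and work out the tray.

```bash
python3 -m jog '[[[30,0,0,0],[60.5,0,30,0],[60.5,0,70,0],[60.5,0,90,0],[60.5,0,96,0],[60.5,0,98.5,0],[60.5,0,98.5,0]]]' 60 25; python3 -m jog '[[[0,0,0,0],[0,0,0,0],[0,0,0,0],[0,0,0,0],[0,0,0,0]]]' 30 25; python3 -m jog '[[[0,0,-20,0],[0,0,-60,0],[0,0,-100,0],[0,0,-105,0],[0,0,-105,0]]]'
python3 - <<'E'
from h import *
s,c=load("w1"); g=c["frame"]
h=cv2.cvtColor(g,cv2.COLOR_RGB2HSV); gray=cv2.cvtColor(g,cv2.COLOR_RGB2GRAY)
P=[]
for p in((163,160),(190,204),(217,247)):
    m=np.zeros_like(gray); y,x=p[1]-26,p[0]-26
    e=cv2.HoughCircles(cv2.GaussianBlur(gray[y:y+52,x:x+52],(3,3),0),cv2.HOUGH_GRADIENT,1,50,param1=80,param2=10,minRadius=17,maxRadius=24)
    q=e[0][0]; X=onz(c,(q[0]+x,q[1]+y),4,s); P.append(X); print(q+[x,y,0],X.round(1))
d=(P[0]-P[2])/2; print("pitch",np.linalg.norm(d),"angle",np.degrees(np.arctan2(d[1],d[0])),"p1,p0",(P[2]-d).round(1),(P[2]-2*d).round(1))
E
```

```text
clock: 17.55
position: [513.5, -13.3, 33.0]
tool_rot: [-0.013, 1.0, 0.0, 0.001]
force: [0.6, 0.0, -0.1]
grip_width: 59.5
finger_force: 0.0
clock: 18.05
position: [513.4, -13.5, 32.4]
tool_rot: [-0.012, 1.0, 0.0, 0.0]
force: [-1.1, 0.4, 2.8]
grip_width: 36.3
finger_force: 25.0
clock: 18.55
position: [513.5, -13.3, 138.1]
tool_rot: [-0.012, 1.0, 0.001, 0.001]
force: [0.4, -1.0, -1.1]
grip_width: 36.9
finger_force: 25.0
[163.5        160.5         17.89999962] [641.6 299.6   4. ]
[191.5        205.5         19.89999962] [584.1 290.1   4. ]
[217.5        245.5         18.20000076] [529.7 279.9   4. ]
pitch 56.775124549889895 angle 9.97961430652161 p1,p0 [473.8 270.1   4. ] [417.9 260.2   4. ]
```

```bash
python3 -m jog '[[[0,45,0,-0.02],[5,90,0,-0.05],[10,135,0,-0.08],[20,180,0,-0.11],[25,230,0,-0.148],[32,280,0,-0.148],[32,284,0,-0.148],[32,284,0,-0.148],[32,284,0,-0.148],[32,284,0,-0.148]]]'
cat >> h.py <<'E'
def disc(s,c,p,r=45,rad=(26,44)):
    g=cv2.GaussianBlur(cv2.cvtColor(c["frame"],cv2.COLOR_RGB2GRAY),(3,3),0); x,y=p[0]-r,max(0,p[1]-r)
    e=cv2.HoughCircles(g[y:p[1]+r,x:x+2*r],cv2.HOUGH_GRADIENT,1,90,param1=80,param2=10,minRadius=rad[0],maxRadius=rad[1])
    q=e[0][0]+[x,y,0]; print("disc",q,onz(c,q[:2],4,s).round(1)); return q
E
python3 - <<'E'
from h import *
s,c=wrist("t1"); print(s["position"],s["tool_rot"],s["finger_force"])
disc(s,c,(325,150))
cv2.imwrite("pics/t1c.png",c["frame"][:300,150:500,::-1])
E
```

```text
clock: 19.55
position: [473.8, 268.0, 136.2]
tool_rot: [-0.085, 0.996, -0.001, -0.001]
force: [-0.1, 0.2, -0.3]
grip_width: 36.8
finger_force: 25.0
[473.84216289 267.96367724 136.21518969] [-8.53962219e-02  9.96346503e-01 -6.34083489e-04 -8.53392563e-04] 24.999808967113495
disc [333.5        147.5         33.79999924] [413.7 263.2   4. ]
```

View pics/t1c.png

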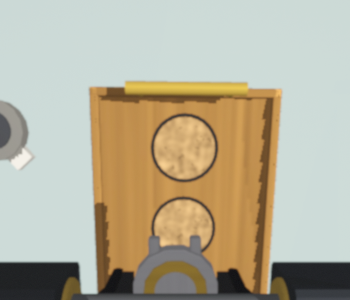

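Place 0 is at (334,147) and place 1 at (333,225), with the row upright in the image and the brass handle beyond place 0. The held case's lug tips are at row 236. From those I'll work out how far off centre it sits in the jaws.

```bash
cat >> h.py <<'E'
def held(c,row,col=325,z=9):
    """tool x of a lug tip (top at tool z) seen at an image row, minus the 23 mm half length"""
    H=np.array(c["hand_eye"]); d=H[:3,:3]@np.linalg.inv(c["K"])@[col,row,1.]; p=H[:3,3]; q=p+d*(z-p[2])/d[2]; print("held offset",(q[0]-23).round(2),"y",q[1].round(2))
E
python3 - <<'E'
from h import *
for n,r in(("n1",242.5),("t1",236)):
    s,c=load(n)
    g=cv2.cvtColor(c["frame"],cv2.COLOR_RGB2GRAY)
    held(c,r); print([(x,g[228:252,x].tolist()) for x in (304,305,345)])
s=arm.read_state(); print(s["position"]); go(413.7,263.2,22,99.2)
E
```

```text
held offset -0.38 y 0.18
[(304, [211, 211, 211, 211, 210, 210, 210, 210, 211, 210, 210, 210, 205, 181, 136, 104, 100, 105, 111, 115, 115, 115, 115, 115]), (305, [210, 211, 211, 210, 211, 211, 211, 210, 210, 211, 211, 210, 206, 182, 137, 104, 100, 106, 112, 114, 115, 115, 115, 115]), (345, [212, 212, 212, 212, 212, 212, 212, 212, 212, 212, 212, 208, 189, 149, 109, 100, 106, 111, 114, 115, 115, 115, 115, 114])]
held offset 2.44 y -0.19
[(304, [141, 137, 130, 125, 120, 113, 107, 102, 102, 104, 110, 117, 120, 122, 121, 122, 122, 121, 121, 121, 121, 120, 120, 119]), (305, [171, 168, 164, 161, 160, 158, 153, 136, 111, 104, 110, 116, 121, 121, 122, 122, 122, 121, 122, 121, 121, 121, 121, 119]), (345, [160, 166, 169, 167, 163, 162, 150, 128, 108, 107, 113, 119, 122, 122, 122, 121, 122, 120, 121, 120, 121, 121, 120, 118])]
[474.0562587  268.04953018 136.54507942]
from [474.1 268.  136.5] shift [ 60.2   5.6 114.6] turn 0.01
```

```bash
python3 -m jog '[[[30,3,10,0.01],[57.7,5.6,40,0.01],[57.7,5.6,80,0.01],[57.7,5.6,100,0.01],[57.7,5.6,107,0.01],[57.7,5.6,110,0.01],[57.7,5.6,112,0.01],[57.7,5.6,112,0.01]]]'; python3 -m jog '[[[0,0,1,0],[0,0,2,0],[0,0,2,0]]]'
```

```text
clock: 20.4
position: [417.0, 265.5, 25.9]
tool_rot: [-0.081, 0.997, 0.001, 0.001]
force: [0.8, -0.5, -1.1]
grip_width: 36.4
finger_force: 25.0
clock: 20.7
position: [416.4, 265.3, 23.3]
tool_rot: [-0.081, 0.997, 0.0, 0.0]
force: [-0.2, 0.1, 0.4]
grip_width: 36.4
finger_force: 25.0
```

```bash
python3 -m jog '[[[0,-1.2,0,0],[0,-1.2,1,0],[0,-1.2,2,0],[0,-1.2,2,0]]]'; python3 -m jog '[[[0,0,1,0],[0,0,1.5,0],[0,0,1.5,0]]]'
```

```text
clock: 21.1
position: [416.8, 264.1, 22.5]
tool_rot: [-0.082, 0.997, -0.0, 0.0]
force: [-1.6, -2.7, 11.1]
grip_width: 36.9
finger_force: 25.0
clock: 21.4
position: [416.8, 264.1, 22.3]
tool_rot: [-0.082, 0.997, -0.0, 0.001]
force: [-5.0, -2.7, 22.2]
grip_width: 36.5
finger_force: 25.0
```

```bash
python3 -m jog '[[[0,0,-1.8,0],[0,0,-1.8,0],[0,0,-1.8,0]]]'; python3 -m jog '[[[0,0,0,0],[0,0,0,0],[0,0,0,0],[0,0,-20,0],[0,0,-60,0],[-30,0,-105,0],[-56,0,-112,0],[-56,0,-112,0],[-56,0,-112,0],[-56,0,-112,0]]]' 60
python3 - <<'E'
from h import *
s,c,b=look("t2"); print(s["position"],onz(c,b[0][0],15,s))
cv2.imwrite("pics/t2c.png",c["frame"][:300,150:500,::-1])
go(400,-170,300,-109)
E
```

```text
clock: 21.7
position: [416.8, 264.2, 22.5]
tool_rot: [-0.082, 0.997, 0.0, 0.0]
force: [-1.3, -0.8, 11.0]
grip_width: 36.2
finger_force: 25.0
clock: 22.7
position: [470.4, 272.2, 131.9]
tool_rot: [-0.081, 0.997, -0.001, -0.001]
force: [-0.5, 0.1, -0.3]
grip_width: 59.6
finger_force: 0.0Traceback (most recent call last):
  File "<stdin>", line 2, in <module>
IndexError: list index out of range
```

Run:
```python
from h import *
s,c=load("t2"); 
cv2.imwrite("pics/t2c.png",cv2.resize(c["frame"][60:260,220:440,::-1],None,fx=2,fy=2,interpolation=cv2.INTER_CUBIC))
```

```text
(no output)
```

View pics/t2c.png

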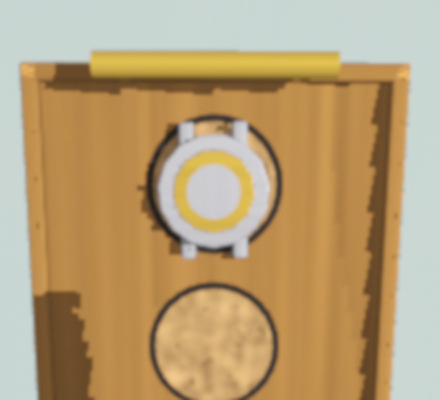

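Zoomed, place 0's ring centre is at (215,183) and the case centre at (214,190). That is about 2.4 mm short towards +x, with the lugs well aligned. I'll regrip and nudge it.

```bash
python3 -m jog '[[[30,0,0,0],[56,0,30,0],[56,0,70,0],[56,0,100,0],[56,0,108,0],[56,0,111,0],[56,0,111,0]]]' 60 25; python3 -m jog '[[[0,0,0,0],[0,0,0,0],[0,0,0,0],[0,0,0,0],[0,0,0,0],[0,0,-4,0],[1.2,0,-4,0],[2.4,0,-4,0],[2.4,0,-4,0],[2.4,0,-2,0],[2.4,0,-0.5,0],[2.4,0,0,0]]]' 30 25;  python3 -m jog '[[[0,0,0,0],[0,0,0,0],[0,0,0,0],[0,0,-20,0],[0,0,-60,0],[-30,0,-105,0],[-58,0,-112,0],[-58,0,-112,0],[-58,0,-112,0],[-58,0,-112,0]]]' 60
python3 - <<'E'
from h import *
s,c=wrist("t3"); print(s["position"])
h=cv2.cvtColor(c["frame"],cv2.COLOR_RGB2HSV); sub=h[80:230,270:400]
w=cv2.inRange(sub,(0,0,150),(180,45,255)); k=max(cv2.findContours(w,0,1)[0],key=cv2.contourArea); print("case rect",cv2.minAreaRect(k))
d=cv2.inRange(sub,(0,0,0),(180,255,75)); ks=sorted(cv2.findContours(d,0,1)[0],key=cv2.contourArea)[-2:]; print([cv2.minEnclosingCircle(q) for q in ks])
go(400,-170,300,71)
E
```

```text
clock: 23.45
position: [416.8, 264.4, 22.8]
tool_rot: [-0.082, 0.997, 0.0, 0.0]
force: [0.6, 0.3, 0.2]
grip_width: 60.1
finger_force: 0.0
clock: 24.65
position: [414.0, 263.6, 22.9]
tool_rot: [-0.082, 0.997, -0.0, -0.0]
force: [-2.7, -1.0, 10.3]
grip_width: 36.8
finger_force: 25.0
clock: 25.65
position: [470.0, 272.1, 133.0]
tool_rot: [-0.081, 0.997, -0.001, -0.001]
force: [-0.6, 0.3, 0.0]
grip_width: 60.0
finger_force: 0.0
[470.03487563 272.08652207 133.02138371]
case rect ((56.5, 71.0), (68.0, 55.0), 90.0)
[((58.0, 40.0), 6.082862854003906), ((37.5, 73.0), 28.04024887084961)]
from [470.1 272.2 133.1] shift [ 141.3 -425.2 -165.8] turn 0.495
```

Run:
```python
from h import *
a=arm.camera("scene");b=arm.camera("side")
for n,p,q,z in [("canister",(269,282),(426,240),75),("blower",(327,279),(392,220),30)]:
    print(n,tri(ray(a,p),ray(b,q))[0].round(), onz(a,p,z).round(),onz(b,q,z).round())
s,c=load("a1");print("red etc", [onz(c,p,5,s).round() for p in((85,107),(188,70))])
for n,c in(("scene",a),("side",b)):
    print(n,[np.round(e[0]) for e in backs(c,amin=15) if max(e[1])<30])
go(653,-202.5,200,69)
```

```text
canister [ 762. -153.   67.] [ 773. -155.   75.] [ 758. -159.   75.]
blower [727. -43.  30.] [727. -43.  30.] [727. -43.  30.]
red etc [array([ 606., -270.,    5.]), array([ 531., -266.,    5.])]
scene [array([157., 277.]), array([253., 250.]), array([ 60., 229.]), array([181., 219.]), array([420., 181.])]
side [array([284., 361.]), array([398., 360.]), array([345., 280.]), array([229., 155.]), array([253., 155.]), array([279., 150.]), array([212., 153.]), array([300., 146.]), array([321., 142.]), array([114.,  74.]), array([281.,  66.]), array([131.,  70.]), array([190.,  67.]), array([278.,  53.])]
from [470.4 272.5 133.5] shift [-102.8 -498.5  -66.1] turn 0.53
```

```bash
python3 -m jog '[[[0,-20,-40,0.05],[-10,-65,-66,0.1],[-20,-110,-66,0.15],[-30,-155,-66,0.2],[-40,-200,-66,0.25],[-50,-245,-66,0.3],[-60,-290,-66,0.35],[-70,-335,-66,0.4],[-80,-380,-66,0.45],[-90,-425,-66,0.5],[-100,-470,-66,0.53],[-103,-498,-66,0.53]]]'; python3 -m jog '[[[0,0,35,0],[0,0,70,0],[0,0,70,0],[0,0,70,0],[0,0,70,0]]]' 60
python3 - <<'E'
from h import *
s,c,b=look("c1"); print(s["position"])
for e in b[:2]:
  go(*onz(c,e[0],14.5,s)[:2],16.5,69)
E
```

```text
clock: 27.0
position: [654.0, -204.3, 199.1]
tool_rot: [0.184, 0.983, -0.0, -0.001]
force: [0.2, -0.1, -0.4]
grip_width: 59.9
finger_force: 0.0
clock: 27.5
position: [655.1, -201.6, 132.7]
tool_rot: [0.182, 0.983, -0.0, 0.002]
force: [0.2, 0.0, 0.3]
grip_width: 60.2
finger_force: 0.0
px [323.  145.3] [40.6 41.5] back [ 597.7 -180.5   14.5] outline [ 598.1 -180.8] lug 152.3 rect [38.1 46.4] 60.0
px [ 5.8 26.7] [41.4 49.9] back [ 459.3 -339.9   14.5] outline [ 473.5 -332.8] lug 123.9 rect [38.2 54.3] 59.4
[ 655.06243577 -201.57683783  132.72458058]
from [ 655.1 -201.6  133. ] shift [ 61.6  -1.  116.2] turn 0.0
from [ 655.1 -201.6  133. ] shift [ 133.8 -199.3  115.8] turn 0.0
```

```bash
cat >> h.py <<'E'
def lug(s,c,p,z=5,r=40):
    """lug axis from outline points farther than 20.8 mm from the body centre (double-angle mean over the lug tips)"""
    (cx,cy),a,rect,m=casepose(s,c,p,z,r); x,y=map(int,p); x0,y0=max(0,x-r-14),max(0,y-r-14)
    k=max(cv2.findContours(m,0,1)[0],key=cv2.contourArea); mm=np.zeros_like(m); cv2.drawContours(mm,[k],-1,255,-1)
    q=np.argwhere(mm)[:,::-1]+[x0,y0]; P=np.array([onz(c,t,z,s)[:2] for t in q])-rect[0]; d=np.hypot(*P.T); P=P[(d>20.8)&(d<26)]
    t=np.arctan2(P[:,1],P[:,0]); v=np.exp(2j*t).mean(); print("lug tips",len(P),np.degrees(np.angle(v))/2%180, "centre",np.round(rect[0],1),"groups",sorted(np.histogram(np.degrees(t)%360,36,(0,360))[0].nonzero()[0]*10))
E
python3 - <<'E'
from h import *
s,c=load("c1"); lug(s,c,(323,145.3)); s,c=load("a1"); lug(s,c,(327.6,151.3)); lug(s,c,(152.1,226.3))
E
```

```text
lug tips 197 150.16650601868338 centre [ 598.  -180.8] groups [np.int64(0), np.int64(110), np.int64(120), np.int64(130), np.int64(160), np.int64(170), np.int64(180), np.int64(290), np.int64(300), np.int64(310), np.int64(340), np.int64(350)]
lug tips 199 70.29785125818456 centre [ 463.8 -185.1] groups [np.int64(30), np.int64(40), np.int64(50), np.int64(80), np.int64(90), np.int64(100), np.int64(210), np.int64(220), np.int64(230), np.int64(260), np.int64(270), np.int64(280)]
lug tips 274 151.79470149745214 centre [ 597.1 -180.4] groups [np.int64(0), np.int64(10), np.int64(20), np.int64(110), np.int64(120), np.int64(130), np.int64(160), np.int64(170), np.int64(180), np.int64(290), np.int64(300), np.int64(310), np.int64(330), np.int64(340), np.int64(350)]
```

```bash
python3 -m jog '[[[30,0,20,0.1],[61.5,-1,40,0.148],[61.5,-1,70,0.148],[61.5,-1,95,0.148],[61.5,-1,108,0.148],[61.5,-1,113,0.148],[61.5,-1,116,0.148],[61.5,-1,116,0.148],[61.5,-1,116,0.148]]]' 60 25; python3 -m jog '[[[0,0,0,0],[0,0,0,0],[0,0,0,0],[0,0,0,0],[0,0,0,0],[0,0,0,0]]]' 30 25; python3 -m jog '[[[0,0,-20,0],[0,0,-60,0],[0,0,-100,0],[0,0,-114,0],[0,0,-114,0]]]'
python3 - <<'E'
from h import *
go(514.6,-13.6,130,91.5)
E
```

```text
clock: 28.45
position: [596.8, -180.7, 15.5]
tool_rot: [0.255, 0.967, 0.0, 0.001]
force: [0.6, -0.7, 1.0]
grip_width: 59.5
finger_force: 0.0
clock: 29.05
position: [596.0, -180.6, 14.5]
tool_rot: [0.255, 0.967, 0.0, 0.0]
force: [-0.1, 1.2, 0.9]
grip_width: 37.3
finger_force: 25.0
clock: 29.55
position: [597.3, -180.6, 130.8]
tool_rot: [0.255, 0.967, 0.001, 0.003]
force: [0.3, -0.3, -1.0]
grip_width: 37.0
finger_force: 25.0
from [ 597.3 -180.6  130.8] shift [154.2 104.6   0.3] turn -0.541
```

```bash
python3 -m jog '[[[30,20,0,-0.13],[60,40,0,-0.26],[90,60,0,-0.39],[120,80,0,-0.52],[145,98,0,-0.541],[154,104.6,0,-0.541],[154,104.6,40,-0.541],[154,104.6,78,-0.541],[154,104.6,78,-0.541],[154,104.6,78,-0.541],[154,104.6,78,-0.541]]]'; python3 -m jog '[[[0,0,0,0],[0,0,0,0]]]'
python3 - <<'E'
from h import *
go(514.6,-13.6,31,91.5)
E
```

```text
clock: 30.65
position: [514.7, -13.8, 51.5]
tool_rot: [-0.013, 1.0, 0.0, 0.001]
force: [0.9, -0.1, -0.7]
grip_width: 37.0
finger_force: 25.0
clock: 30.85
position: [514.3, -13.6, 51.7]
tool_rot: [-0.013, 1.0, 0.0, 0.001]
force: [-0.3, 0.2, 0.0]
grip_width: 37.1
finger_force: 25.0
from [514.3 -13.6  51.7] shift [-0.2 -0.  20.7] turn -0.001
```

```bash
python3 -m jog '[[[-0.5,0,10,0],[-0.5,0,15,0],[-0.5,0,18,0],[-0.5,0,20,0],[-0.5,0,20,0]]]';  python3 -m jog '[[[0,0,1,0],[0,0,2,0],[0,0,2,0],[0,0,2,0]]]'
```

```text
clock: 31.35
position: [513.7, -13.7, 29.9]
tool_rot: [-0.013, 1.0, -0.0, -0.0]
force: [-0.1, -0.1, -0.4]
grip_width: 37.2
finger_force: 25.0
clock: 31.75
position: [514.1, -13.6, 28.5]
tool_rot: [-0.013, 1.0, 0.0, 0.0]
force: [0.2, 0.5, -0.3]
grip_width: 37.3
finger_force: 25.0
```

```bash
python3 -m jog '[[[0,0,0.8,0],[0,0,0.8,0]]]';  python3 -m jog '[[[0,0,0,0],[0,0,0,0],[0,0,0,0],[0,0,-20,0],[0,0,-60,0],[-30,0,-95,0],[-58,0,-100,0],[-58,0,-100,0],[-58,0,-100,0]]]' 60
python3 - <<'E'
from h import *
s,c,b=look("n4")
cv2.imwrite("pics/n4c.png",cv2.resize(c["frame"][60:260,220:440,::-1],None,fx=2,fy=2,interpolation=cv2.INTER_CUBIC))
go(422,-16,40,91.5)
E
```

```text
clock: 31.95
position: [514.2, -13.6, 28.4]
tool_rot: [-0.013, 1.0, -0.0, 0.0]
force: [-2.0, 1.1, 5.4]
grip_width: 36.8
finger_force: 25.6
clock: 32.85
position: [571.3, -12.2, 126.6]
tool_rot: [-0.012, 1.0, 0.0, -0.001]
force: [-0.4, -0.2, -0.4]
grip_width: 59.6
finger_force: 0.0
px [324.7 155.5] [43.7 44.3] back [516.2 -13.8  14.5] outline [517.3 -14.7] lug 94.3 rect [71.7 75.6] 1.4
from [570.5 -12.4 126.3] shift [1.483e+02 1.000e-01 8.670e+01] turn -0.001
```

View pics/n4c.png

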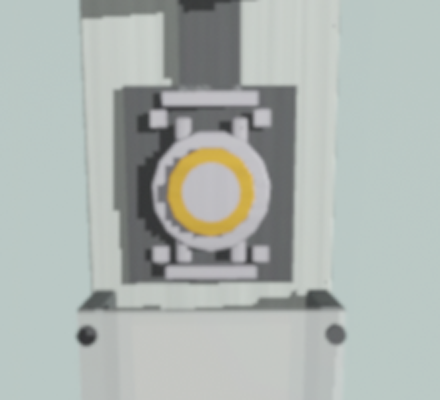

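The case is seated square between the posts, with its back at (211,191). Same push as before.

```bash
python3 -m jog '[[[50,0,0,0],[100,0,0,0],[145,0,0,0],[149,0,30,0],[149,0,70,0],[149,0,87,0],[149,0,87,0],[149,0,87,0]]]' 0 10; python3 -m jog '[[[-5,0,0,0],[-10,0,0,0],[-15,0,0,0],[-18,0,0,0],[-22,0,0,0],[-27,0,0,0],[-32,0,0,0],[-37,0,0,0],[-42,0,0,0]]]'; python3 -m jog '[[[-4,0,0,0],[-8,0,0,0],[-12,0,0,0],[-16,0,0,0],[-20,0,0,0],[-24,0,0,0],[-27,0,0,0],[-30,0,0,0],[-32,0,0,0],[-34,0,0,0],[-36,0,0,0],[-36,0,0,0]]]';  for i in 1 2 3; do python3 -m jog '[[[-1,0,0,0],[-2,0,0,0],[-2,0,0,0]]]'|grep -E "pos|^force"; done
```

```text
clock: 33.7
position: [422.4, -16.2, 40.5]
tool_rot: [-0.013, 1.0, -0.0, -0.001]
force: [-0.7, -0.6, 0.9]
grip_width: 4.9
finger_force: 0.0
clock: 34.6
position: [463.7, -15.3, 40.3]
tool_rot: [-0.013, 1.0, -0.0, -0.002]
force: [-6.6, 0.7, 3.4]
grip_width: 0.6
finger_force: 3.1
clock: 35.8
position: [495.4, -15.0, 39.4]
tool_rot: [-0.012, 1.0, -0.001, -0.006]
force: [-12.6, 3.0, 7.9]
grip_width: 0.5
finger_force: 6.3
position: [495.5, -15.1, 39.3]
force: [-16.8, 4.4, 11.8]
position: [495.5, -15.3, 39.1]
force: [-20.2, 6.6, 14.7]
position: [495.5, -15.5, 38.9]
force: [-23.7, 6.3, 17.5]
```

```bash
python3 -m jog '[[[10,0,0,0],[20,0,0,0],[30,0,0,0],[40,0,0,0],[50,0,0,0],[60,0,0,0],[70,0,0,0],[83,0,0,0],[83,0,-40,0],[83,0,-90,0],[83,0,-90,0]]]'; python3 -m jog '[[[-50,0,0,0],[-100,0,0,0],[-149,0,0,0],[-149,0,0,0],[-149,0,0,0],[-149,0,0,0]]]' 60 25;python3 - <<'E'
from h import *
s,c,b=look("n5")
go(*onz(c,b[0][0],25,s)[:2],31,91.5)
E
```

```text
clock: 37.8
position: [429.4, -14.4, 137.2]
tool_rot: [-0.014, 1.0, 0.002, 0.009]
force: [0.2, 0.5, -0.3]
grip_width: 0.2
finger_force: 0.0
clock: 38.4
position: [571.9, -12.1, 130.4]
tool_rot: [-0.013, 1.0, 0.0, -0.0]
force: [-0.4, -0.1, 0.8]
grip_width: 40.4
finger_force: 0.0
px [325.1 147.8] [42. 43.] back [512.1 -13.6  14.5] outline [512.9 -14. ] lug 90.1 rect [72.  76.3] 1.5
from [571.9 -12.1 130.8] shift [60.   0.  99.8] turn -0.0
```

```bash
python3 -m jog '[[[30,0,0,0],[62.3,0,30,0],[62.3,0,70,0],[62.3,0,90,0],[62.3,0,97,0],[62.3,0,100,0],[62.3,0,100,0]]]' 60 25; python3 -m jog '[[[0,0,0,0],[0,0,0,0],[0,0,0,0],[0,0,0,0],[0,0,0,0]]]' 30 25; python3 -m jog '[[[0,0,-20,0],[0,0,-60,0],[0,0,-100,0],[0,0,-105,0],[0,0,-105,0]]]'
python3 - <<'E'
from h import *
go(528,282,137,99.2)
E
```

```text
clock: 39.15
position: [511.2, -13.5, 31.4]
tool_rot: [-0.013, 1.0, 0.0, 0.001]
force: [0.2, -0.6, 0.5]
grip_width: 60.0
finger_force: 0.0
clock: 39.65
position: [511.0, -13.7, 31.0]
tool_rot: [-0.013, 1.0, 0.0, 0.0]
force: [-0.4, 0.4, 3.6]
grip_width: 36.9
finger_force: 25.0
clock: 40.15
position: [511.1, -13.5, 136.7]
tool_rot: [-0.013, 1.0, 0.001, 0.001]
force: [0.5, -0.6, -1.9]
grip_width: 36.6
finger_force: 25.0
from [511.1 -13.5 136.7] shift [-2.44e+01  2.95e+02  1.00e-01] turn -0.135
```

```bash
python3 -m jog '[[[-5,45,0,-0.02],[-10,90,0,-0.05],[-15,135,0,-0.08],[-20,180,0,-0.11],[-24,230,0,-0.135],[-24,280,0,-0.135],[-24,295,0,-0.135],[-24,295,0,-0.135],[-24,295,0,-0.135],[-24,295,0,-0.135]]]';python3 -m jog '[[[0,0,0,0],[0,0,0,0],[0,0,0,0]]]'
python3 - <<'E'
from h import *
s,c=wrist("t4"); print(s["position"],s["tool_rot"])
q=disc(s,c,(325,150)); g=cv2.cvtColor(c["frame"],cv2.COLOR_RGB2GRAY); print([(x,g[228:252,x].tolist()) for x in (304,345)])
go(*onz(c,q[:2],4,s)[:2],21,99.2)
h=cv2.cvtColor(c["frame"],cv2.COLOR_RGB2HSV); w=cv2.inRange(h[:130],(0,0,150),(80,45,255)); 
cv2.imwrite("pics/t4.png",c["frame"][:,:,::-1])
E
```

```text
clock: 41.15
position: [526.6, 280.1, 134.6]
tool_rot: [-0.08, 0.997, -0.001, -0.001]
force: [0.5, -0.9, -0.7]
grip_width: 37.2
finger_force: 25.0
clock: 41.45
position: [527.2, 281.1, 135.8]
tool_rot: [-0.08, 0.997, 0.0, 0.0]
force: [0.6, -0.5, -1.5]
grip_width: 36.7
finger_force: 25.0
[527.19814082 281.09573779 135.77372063] [-7.97894102e-02  9.96811735e-01  9.01371029e-05  8.32634156e-05]
disc [327.5        151.5         31.60000038] [470.6 273.5   4. ]
[(304, [190, 188, 185, 181, 177, 173, 169, 166, 162, 161, 165, 168, 164, 143, 114, 105, 110, 117, 120, 120, 121, 121, 121, 121]), (345, [174, 172, 174, 180, 187, 190, 191, 191, 189, 188, 186, 182, 172, 147, 114, 104, 110, 116, 119, 121, 121, 121, 121, 120])]
from [527.2 281.3 135.8] shift [ 57.1   1.3 114.8] turn -0.001
```

View pics/t4.png

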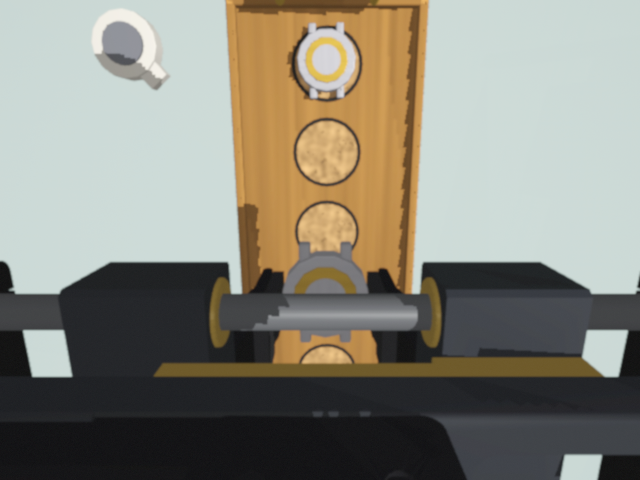

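Place 0 is filled at (327,60), place 1's disc is at (327,151), and the held case's lug tips are at row 242. I'll lower onto place 1.

```bash
python3 -m jog '[[[30,1,10,0],[58.5,1.3,40,0],[58.5,1.3,80,0],[58.5,1.3,100,0],[58.5,1.3,108,0],[58.5,1.3,112,0],[58.5,1.3,113,0],[58.5,1.3,113,0]]]'; python3 -m jog '[[[0,0,0.7,0],[0,0,1.4,0],[0,0,1.4,0]]]'
```

```text
clock: 42.3
position: [469.8, 274.3, 23.5]
tool_rot: [-0.08, 0.997, 0.001, 0.001]
force: [0.3, 0.5, -0.2]
grip_width: 36.8
finger_force: 25.0
clock: 42.6
position: [469.5, 274.0, 21.7]
tool_rot: [-0.08, 0.997, 0.0, 0.001]
force: [0.2, -0.1, -0.2]
grip_width: 36.8
finger_force: 25.0
```

```bash
python3 -m jog '[[[0,0,0.7,0],[0,0,1.4,0],[0,0,1.4,0]]]'|grep -E "pos|^force"; python3 -m jog '[[[0,0,0,0],[0,0,0,0],[0,0,0,0],[0,0,-20,0],[0,0,-60,0],[-30,0,-105,0],[-58,0,-112,0],[-58,0,-112,0],[-58,0,-112,0],[-58,0,-112,0],[-58,0,-112,0],[-58,0,-112,0]]]' 60
cat >> h.py <<'E'
def traycase(s,c,box=(270,80,395,225)):
    x0,y0,x1,y1=box; h=cv2.cvtColor(c["frame"],cv2.COLOR_RGB2HSV)[y0:y1,x0:x1]
    w=cv2.inRange(h,(0,0,140),(180,60,255)); k=max(cv2.findContours(w,0,1)[0],key=cv2.contourArea); r=cv2.minAreaRect(k)
    b=cv2.boundingRect(k); 
    d=cv2.inRange(h,(0,0,0),(180,255,70)); P=np.argwhere(d)[:,::-1].astype(float); ctr=np.array(r[0])
    q=np.hypot(*(P-ctr).T); P=P[(q>24)&(q<40)]  # ring pixels
    for _ in range(4):
        A=np.c_[2*P,np.ones(len(P))]; sol=np.linalg.lstsq(A,(P**2).sum(1),rcond=None)[0]; R=np.sqrt(sol[2]+sol[:2]@sol[:2]); e=np.hypot(*(P-sol[:2]).T)-R; P=P[np.abs(e)<max(1.5,1.5*e.std())]
    rc=sol[:2]+[x0,y0]; cc=ctr+[x0,y0]; print("case",cc.round(1),np.round(r[1],1),round(r[2],1),"ring",rc.round(1),R.round(1),len(P)); 
    a=onz(c,cc,10,s);b=onz(c,rc,4,s); print("case-ring mm",(a-b)[:2].round(1),"case",a.round(1),"ring",b.round(1))
E
python3 - <<'E'
from h import *
s,c=wrist("t5"); traycase(s,c); traycase(s,c,(270,0,395,110)); s3,c3=load("t3"); traycase(s3,c3)
print(s["position"]);go(459+59,-340.5-10.4,200,80)
E
```

```text
position: [469.7, 274.1, 21.1]
force: [-1.1, -0.8, 7.1]
clock: 44.1
position: [525.5, 282.7, 131.1]
tool_rot: [-0.081, 0.997, -0.0, -0.001]
force: [1.1, -0.6, 0.3]
grip_width: 60.2
finger_force: 0.0
case [326. 154.] [68. 56.] 90.0 ring [324.7 154.2] 32.9 158
case-ring mm [-0.4  0.9] case [470.4 274.1  10. ] ring [470.8 273.2   4. ]
case [323.5  61. ] [76. 59.] 90.0 ring [324.4  64.6] 35.1 195
case-ring mm [-0.9 -0.7] case [412.6 263.   10. ] ring [413.6 263.7   4. ]
case [326.5 151. ] [68. 55.] 90.0 ring [327. 152.] 32.7 180
case-ring mm [-0.7 -0.5] case [412.7 263.3  10. ] ring [413.4 263.8   4. ]
[525.52543371 282.73375501 131.07930146]
from [525.7 282.8 131.3] shift [ 109.5 -624.3  -68.2] turn 0.336
```

Both cases are within about 1 mm of their rings. Now for case B.

```bash
python3 -m jog '[[[0,-15,-40,0],[10,-60,-68,0.05],[20,-108,-68,0.1],[30,-156,-68,0.15],[40,-204,-68,0.2],[50,-252,-68,0.25],[60,-300,-68,0.3],[70,-348,-68,0.336],[80,-396,-68,0.336],[90,-444,-68,0.336],[100,-492,-68,0.336],[109,-540,-68,0.336]]]'
python3 - <<'E'
from h import *
go(518,-351,130,80)
E
```

```text
clock: 45.35
position: [504.6, -269.2, 199.9]
tool_rot: [0.087, 0.996, -0.0, 0.0]
force: [1.6, 0.5, 0.6]
grip_width: 60.0
finger_force: 0.0
from [ 504.6 -269.2  199.9] shift [-27.4 -78.2  69.9] turn -0.0
```

```bash
python3 -m jog '[[[-15,-45,20,0],[-27,-76,50,0],[-27,-76,70,0],[-27,-76,70,0],[-27,-76,70,0],[-27,-76,70,0]]]' 60 25
python3 - <<'E'
from h import *
s,c,b=look("b1")
for e in b:
  lug(s,c,e[0]); go(*onz(c,e[0],14.5,s)[:2],16,80)
E
```

```text
clock: 45.95
position: [519.5, -346.7, 131.6]
tool_rot: [0.087, 0.996, -0.001, 0.001]
force: [0.1, -0.1, 0.3]
grip_width: 59.8
finger_force: 0.0
px [318.1 146.1] [40.6 41.9] back [ 459.1 -340.7   14.5] outline [ 459.2 -341. ] lug 175.2 rect [37.5 46.5] 82.3
lug tips 201 172.7352043054207 centre [ 458.9 -340.9] groups [np.int64(0), np.int64(10), np.int64(20), np.int64(130), np.int64(140), np.int64(150), np.int64(180), np.int64(190), np.int64(200), np.int64(310), np.int64(320), np.int64(330)]
from [ 519.6 -346.6  131.8] shift [ 61.1  -4.5 115.6] turn 0.001
```

```bash
python3 -m jog '[[[30,-2,20,-0.044],[61,-4.5,40,-0.044],[61,-4.5,70,-0.044],[61,-4.5,95,-0.044],[61,-4.5,108,-0.044],[61,-4.5,113,-0.044],[61,-4.5,115,-0.044],[61,-4.5,115,-0.044],[61,-4.5,115,-0.044]]]' 60 25; python3 -m jog '[[[0,0,0,0],[0,0,0,0],[0,0,0,0],[0,0,0,0],[0,0,0,0],[0,0,0,0]]]' 30 25; python3 -m jog '[[[0,0,-20,0],[0,0,-60,0],[0,0,-100,0],[0,0,-114,0],[0,0,-114,0]]]'
python3 - <<'E'
from h import *
go(514.6,-13.6,130,91.5)
E
```

```text
clock: 46.9
position: [458.6, -341.1, 15.8]
tool_rot: [0.065, 0.998, -0.0, 0.001]
force: [-0.3, -0.2, 0.1]
grip_width: 60.0
finger_force: 0.0
clock: 47.5
position: [457.7, -340.9, 14.9]
tool_rot: [0.066, 0.998, -0.0, 0.0]
force: [-0.1, 0.6, 2.3]
grip_width: 37.4
finger_force: 25.0
clock: 48.0
position: [459.0, -341.4, 131.3]
tool_rot: [0.065, 0.998, -0.001, 0.003]
force: [-1.1, 0.4, -0.8]
grip_width: 36.9
finger_force: 25.0
from [ 459.  -341.4  131.3] shift [-12.3 332.3   0.9] turn -0.157
```

```bash
python3 -m jog '[[[-2,45,0,-0.03],[-4,92,0,-0.06],[-6,140,0,-0.09],[-8,188,0,-0.12],[-10,236,0,-0.157],[-12,284,0,-0.157],[-12.3,328,0,-0.157],[-12.3,332.3,0,-0.157],[-12.3,332.3,0,-0.157],[-12.3,332.3,40,-0.157],[-12.3,332.3,78,-0.157],[-12.3,332.3,78,-0.157]]]'; python3 -m jog '[[[0,0,0,0],[0,0,0,0],[0,0,0,0]]]'
python3 - <<'E'
from h import *
go(514.2,-13.6,31,91.5)
E
```

```text
clock: 49.2
position: [508.3, -15.4, 45.7]
tool_rot: [-0.011, 1.0, -0.001, -0.007]
force: [-0.7, -0.7, -1.0]
grip_width: 37.2
finger_force: 25.0
clock: 49.5
position: [514.6, -13.1, 52.6]
tool_rot: [-0.013, 1.0, 0.0, 0.002]
force: [-0.3, 0.2, -1.3]
grip_width: 36.8
finger_force: 25.0
from [514.6 -13.1  52.6] shift [ 0.5 -0.5 21.6] turn -0.001
```

```bash
python3 -m jog '[[[0.2,-0.4,10,0],[0.2,-0.4,16,0],[0.2,-0.4,19,0],[0.2,-0.4,21,0],[0.2,-0.4,21,0]]]';  python3 -m jog '[[[0,0,1,0],[0,0,2,0],[0,0,2,0],[0,0,2,0]]]'
```

```text
clock: 50.0
position: [513.0, -13.4, 29.3]
tool_rot: [-0.013, 1.0, -0.0, -0.0]
force: [-0.7, 0.5, -1.3]
grip_width: 36.8
finger_force: 25.0
clock: 50.4
position: [513.4, -13.3, 28.8]
tool_rot: [-0.013, 1.0, -0.0, 0.0]
force: [-1.8, 0.5, 5.7]
grip_width: 37.3
finger_force: 25.0
```

```bash
python3 -m jog '[[[0,0,0,0],[0,0,0,0],[0,0,0,0],[0,0,-20,0],[0,0,-60,0],[-30,0,-95,0],[-58,0,-100,0],[-58,0,-100,0],[-58,0,-100,0]]]' 60
python3 - <<'E'
from h import *
s,c,b=look("n6")
cv2.imwrite("pics/n6c.png",cv2.resize(c["frame"][60:260,220:440,::-1],None,fx=2,fy=2,interpolation=cv2.INTER_CUBIC))
go(422,-16,40,91.5)
E
```

```text
clock: 51.3
position: [570.5, -12.0, 126.8]
tool_rot: [-0.012, 1.0, 0.0, -0.001]
force: [-1.6, 0.4, -0.5]
grip_width: 59.8
finger_force: 0.0
px [324.8 155. ] [43.7 44.2] back [515.  -13.6  14.5] outline [515.9 -14.5] lug 94.2 rect [71.6 75.6] 1.4
from [569.7 -12.1 126.5] shift [ 1.475e+02 -1.000e-01  8.690e+01] turn -0.001
```

View pics/n6c.png

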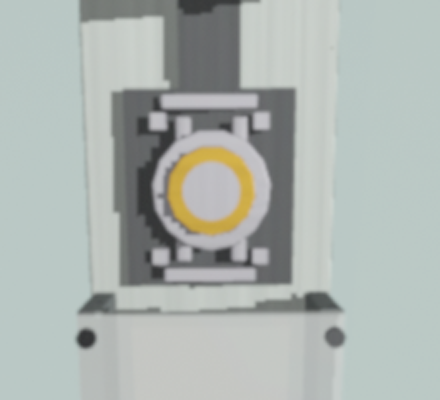

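The third case is seated, with its back at (211,190) and its lugs between the posts. Pushing.

```bash
python3 -m jog '[[[50,0,0,0],[100,0,0,0],[144,0,0,0],[148,0,30,0],[148,0,70,0],[148,0,87,0],[148,0,87,0],[148,0,87,0]]]' 0 10; python3 -m jog '[[[-5,0,0,0],[-10,0,0,0],[-15,0,0,0],[-18,0,0,0],[-22,0,0,0],[-27,0,0,0],[-32,0,0,0],[-37,0,0,0],[-42,0,0,0]]]'; python3 -m jog '[[[-4,0,0,0],[-8,0,0,0],[-12,0,0,0],[-16,0,0,0],[-20,0,0,0],[-24,0,0,0],[-27,0,0,0],[-30,0,0,0],[-32,0,0,0],[-34,0,0,0],[-36,0,0,0],[-36,0,0,0]]]';  for i in 1 2 3; do python3 -m jog '[[[-1,0,0,0],[-2,0,0,0],[-2,0,0,0]]]'|grep -E "pos|^force"; done
```

```text
clock: 52.15
position: [422.6, -15.9, 40.7]
tool_rot: [-0.013, 1.0, -0.0, -0.001]
force: [-0.5, 0.2, 0.7]
grip_width: 5.0
finger_force: 0.0
clock: 53.05
position: [463.8, -15.1, 40.4]
tool_rot: [-0.013, 1.0, -0.0, -0.002]
force: [-6.1, 1.2, 4.5]
grip_width: 0.6
finger_force: 3.1
clock: 54.25
position: [495.4, -14.7, 39.6]
tool_rot: [-0.012, 1.0, -0.001, -0.007]
force: [-12.8, 3.9, 7.9]
grip_width: 0.4
finger_force: 6.5
position: [495.4, -14.9, 39.5]
force: [-17.7, 4.7, 11.9]
position: [495.5, -15.1, 39.2]
force: [-21.0, 5.1, 14.7]
position: [495.5, -15.4, 38.9]
force: [-22.9, 6.2, 17.3]
```

```bash
python3 -m jog '[[[10,0,0,0],[20,0,0,0],[30,0,0,0],[40,0,0,0],[50,0,0,0],[60,0,0,0],[70,0,0,0],[83,0,0,0],[83,0,-40,0],[83,0,-90,0],[83,0,-90,0]]]'; python3 -m jog '[[[-50,0,0,0],[-100,0,0,0],[-149,0,0,0],[-149,0,0,0],[-149,0,0,0],[-149,0,0,0]]]' 60 25;python3 - <<'E'
from h import *
s,c,b=look("n7")
go(*onz(c,b[0][0],25,s)[:2],31,91.5)
E
```

```text
clock: 56.25
position: [429.6, -14.1, 137.4]
tool_rot: [-0.014, 1.0, 0.002, 0.009]
force: [0.7, 0.1, -0.5]
grip_width: 0.2
finger_force: 0.0
clock: 56.85
position: [572.2, -11.8, 130.6]
tool_rot: [-0.013, 1.0, 0.0, -0.0]
force: [0.5, -0.2, 1.0]
grip_width: 40.4
finger_force: 0.0
px [325.2 147.4] [41.9 43.1] back [512.1 -13.3  14.5] outline [513.2 -13.7] lug 92.2 rect [72.  76.4] 1.5
from [572.1 -11.8 131. ] shift [ 60.1   0.1 100. ] turn -0.0
```

```bash
python3 -m jog '[[[30,0,0,0],[62.3,0,30,0],[62.3,0,70,0],[62.3,0,90,0],[62.3,0,97,0],[62.3,0,100,0],[62.3,0,100,0]]]' 60 25; python3 -m jog '[[[0,0,0,0],[0,0,0,0],[0,0,0,0],[0,0,0,0],[0,0,0,0]]]' 30 25; python3 -m jog '[[[0,0,-20,0],[0,0,-60,0],[0,0,-100,0],[0,0,-105,0],[0,0,-105,0]]]'; python3 -m jog '[[[-10,45,0,-0.02],[-22,90,0,-0.05],[-34,135,0,-0.08],[-46,180,0,-0.11],[-58,225,0,-0.135],[-70,270,0,-0.135],[-82,303,0,-0.135],[-82,303,0,-0.135],[-82,303,0,-0.135],[-82,303,0,-0.135],[-82,303,0,-0.135],[-82,303,0,-0.135]]]'
python3 - <<'E'
from h import *
s,c=wrist("t6"); print(s["position"],s["tool_rot"])
q=disc(s,c,(325,150)); g=cv2.cvtColor(c["frame"],cv2.COLOR_RGB2GRAY); print([(x,g[228:252,x].tolist()) for x in (304,345)])
go(*onz(c,q[:2],4,s)[:2],21,99.2)
E
```

```text
clock: 57.6
position: [511.4, -13.3, 31.6]
tool_rot: [-0.013, 1.0, 0.0, 0.001]
force: [0.1, 0.1, -0.4]
grip_width: 59.5
finger_force: 0.0
clock: 58.1
position: [511.2, -13.4, 31.2]
tool_rot: [-0.013, 1.0, 0.0, 0.0]
force: [-1.0, -0.3, 3.1]
grip_width: 36.9
finger_force: 25.0
clock: 58.6
position: [511.3, -13.3, 136.8]
tool_rot: [-0.013, 1.0, 0.001, 0.001]
force: [-0.2, 0.0, -0.9]
grip_width: 36.5
finger_force: 25.0
clock: 59.8
position: [584.9, 290.4, 135.8]
tool_rot: [-0.08, 0.997, -0.0, -0.0]
force: [0.1, -0.8, -1.0]
grip_width: 37.0
finger_force: 25.0
[584.91279391 290.42725357 135.80788267] [-7.97023535e-02  9.96818693e-01 -7.85244833e-05 -1.45298402e-04]
disc [326.5        151.5         33.79999924] [528.4 282.1   4. ]
[(304, [189, 187, 183, 180, 176, 171, 167, 163, 162, 163, 168, 168, 155, 124, 105, 107, 115, 119, 121, 121, 121, 121, 121, 121]), (345, [173, 173, 176, 184, 189, 191, 191, 191, 189, 187, 185, 180, 157, 120, 104, 109, 116, 119, 121, 122, 121, 121, 121, 121])]
from [585.  290.6 136. ] shift [ 57.3   0.6 115. ] turn -0.001
```

```bash
python3 -m jog '[[[30,0.2,10,0],[58.3,0.2,40,0],[58.3,0.2,80,0],[58.3,0.2,100,0],[58.3,0.2,108,0],[58.3,0.2,112,0],[58.3,0.2,113,0],[58.3,0.2,113,0]]]'; for i in 1 2; do python3 -m jog '[[[0,0,0.7,0],[0,0,1.4,0],[0,0,1.4,0]]]'|grep -E "pos|^force"; done
```

```text
clock: 60.65
position: [528.3, 282.9, 23.9]
tool_rot: [-0.08, 0.997, 0.001, 0.001]
force: [-0.2, -0.1, -1.0]
grip_width: 36.6
finger_force: 25.0
position: [527.9, 282.7, 21.9]
force: [-0.3, -0.2, -0.5]
position: [528.1, 282.8, 21.3]
force: [-0.3, -1.2, 6.8]
```

```bash
python3 -m jog '[[[0,0,0,0],[0,0,0,0],[0,0,0,0],[0,0,-20,0],[0,0,-60,0],[-30,0,-105,0],[-58,0,-112,0],[-58,0,-112,0],[-58,0,-112,0],[-58,0,-112,0],[-58,0,-112,0],[-58,0,-112,0]]]' 60
python3 - <<'E'
from h import *
s,c=wrist("t7"); traycase(s,c); traycase(s,c,(270,0,395,110))
a=arm.camera("scene")["frame"];b=arm.camera("side")["frame"]
def z(f,x0,y0,x1,y1): return cv2.resize(f[y0:y1,x0:x1],(400,300),interpolation=cv2.INTER_CUBIC)
cv2.imwrite("pics/fin.png",np.vstack([np.hstack([z(a,130,170,530,320),z(b,190,110,450,390)]),np.hstack([z(c["frame"],180,0,480,240),z(a,280,180,380,260)])])[:,:,::-1])
E
```

```text
clock: 62.45
position: [583.9, 291.5, 131.2]
tool_rot: [-0.081, 0.997, -0.0, -0.001]
force: [-0.0, -0.1, -1.0]
grip_width: 59.8
finger_force: 0.0
case [325.5 154. ] [68. 55.] 90.0 ring [325.5 152.8] 32.9 173
case-ring mm [0.7 0.1] case [528.8 282.5  10. ] ring [528.1 282.4   4. ]
case [327.   61.5] [77. 60.] 90.0 ring [325.8  63.2] 35.4 177
case-ring mm [-0.1  0.8] case [470.9 274.1  10. ] ring [470.9 273.3   4. ]
```

View pics/fin.png

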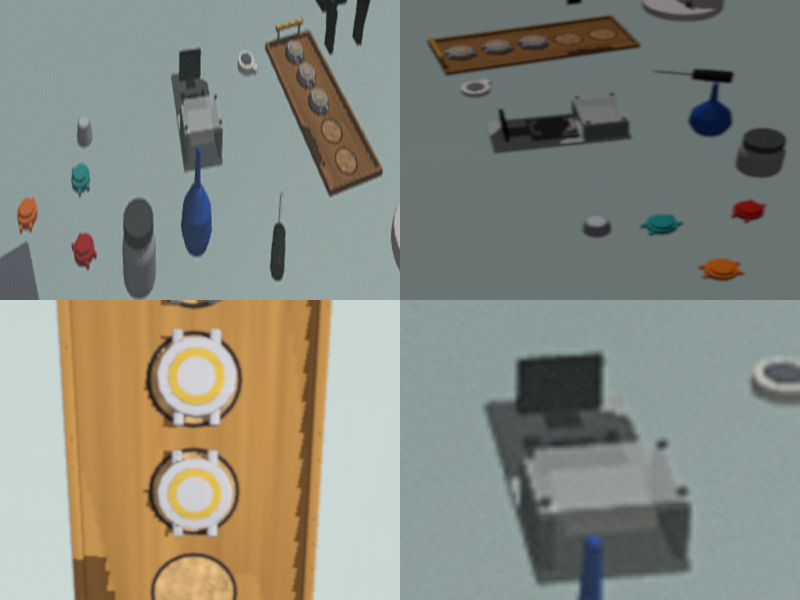

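The final view shows three cases in places 0 to 2, in line with the row. The nest is empty, the shuttle is out, and the other things look undisturbed, with no case left on the bench.

```bash
python3 -c "
from station import arm
print(arm.job_done())"
```

```text
the job is handed in; nothing more can be done
None
```

I closed all three watch cases on the bench in the press and laid them in places 0–2 from the brass-handle end, each within about 1 mm of its ring; the shuttle is sprung out and the job is handed in, though I judged the backs home from the shuttle reaching its hard stop each time rather than measuring their height.

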